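Put a wax block away in the chest with the folding lid stay

TASK

Raise the lid of the steel wax chest until its folding stay locks and carries the lid by itself, then put the loose rectangular wax block inside. Then close the lid again: pull the stay's knee bar towards the front of the chest, which lifts the lid slightly and folds the knee, and bring the lid down gently until it is fully shut. Do not strain the stay, do not let the lid drop, and leave the other things where they are.

Things in the scene. Friction and masses are not known exactly. Their poses are not given: they have to be found in the camera images.
- chest: steel chest fixed to the table, 190 (x) x 240 (y) x 100 (z) mm, walls 5 mm; origin: centre of its underside; -x is its front (robot's side), +z up. Lid hinged on the far (+x) top rim; folding stay outside its +y side. Three fixed wax blocks fill the back half, tops 75 mm up; the front half is free
- chest_in (a point): point on the inner floor (35 mm above the chest's underside) amid the free front half (125 mm along the chest's x, 230 mm along y), 45 mm in front of the chest's centre; axes as the chest's
- lid_hinge (a point): middle of the hinge line, 95 mm behind the chest's centre, 100 mm up; axis: the chest's y. Damped and sprung to close: the lid, about 0.6 kg, takes 2 to 4 N at the handle and falls shut if let go before the stay locks. Stay: its lid pin is 100 mm from the hinge line, level with it when shut; its foot pivot, 61 mm from where that pin then is, is 40 to 44 mm up, 2 mm behind to 31 mm before centre
- lid_grip (a point): centre of the lid's handle: a round bar 12 mm thick, 120 mm long, parallel to the hinge, 228 mm from the hinge line (2 mm above it when shut) and 38 mm in front of the lid's front edge, on two arms 112 mm apart; free space all round the bar between them; turns with the lid
- lid (a joint): lid angle, rad: 0 shut, grows as it rises. The stay comes straight at a lock point between 1.33 and 1.54, different each time and not readable: there the lid stops and resistance at the handle rises steeply. Press on to 6 to 9 N more than before and a light spring carries the knee past straight; let down, the lid sinks 0.04 to 0.1 and rests locked. Short of that point it falls shut
- stay_bush (a joint): give of the rubber bush at the stay's pin on the lid, m: 0 unloaded, 0.001 for 30 N. About 13 N at the handle against the straight or locked stay gives 0.001. Beyond 0.0015 (20 N at the handle) either way the stay is strained
- stay_bar (a point): middle of the knee bar, 12 mm thick, 70 mm long, along the chest's y, 58 mm off its side wall. Links 92 mm each. Locked: 33 to 61 mm behind the chest's centre, 110 mm up. Drawn to the front, on an arc about the foot pivot, it is straight after 13 mm (about 4 N), rises to 135 mm, then sinks as the lid's weight drives it on, harder (10 to 20 N) near the end. Shut: 87 to 98 mm in front, 60 to 108 up
- brick: the rectangular wax block, 60 (x) x 40 (y) x 40 (z) mm, 0.1 kg, origin at the centre of its underside, lying loose on the table beside the chest
- puck: round puck of the same wax, 60 mm across and 35 mm high (origin: centre of its underside); a bystander, not the block
- bottle_a: corked amber bottle, 72 mm across, 220 mm high (origin: centre of its underside); bystander
- bottle_b: as bottle_a
- bottle_c: as bottle_a
- stopper_pot: small metal pot of cork stoppers, 80 mm across, 70 mm high (origin: centre of its underside); bystander
- brush: hand brush lying on the table, about 200 mm long; bystander
- tape_core: cardboard roll core, 70 mm across, 30 mm high; bystander
Mind the look-alikes: they are no part of the job. Leave any pink or white look-alike of the brick alone.

How it is judged:
By the outcome, as a careful person would: the job done as asked, in the order asked, and still so for the second after the job is handed in, with the robot touching nothing.
It also fails if it takes over 72 s, if anything falls off the work surface, if the arm or the gripper's body presses on something with over 40 N, if the wrist force passes 120 N, or if a joint passes its speed limit or range.

ROBOT

A 6-joint arm with a two-finger parallel gripper is mounted at the origin on the work surface. World frame = base frame: x ahead of the robot, y to its left, z up, the work surface at z = 0. Lengths are in mm, angles in rad, forces in N, time in s.
With the tool pointing down it reaches from about 275 to 1000 mm from the base axis. Payload 8.4 kg.
Tool frame: the origin (TCP) lies at the very end of the fingers, on their centre line; the grasp point (between the pads) lies behind it (r.grip_point_offset is the x of the grasp point in the tool frame, in mm); x points along the fingers, z is the direction in which the jaws open and shut, and the axes are right-handed (so a half turn about x gives the same grasp; the last joint's range is limited). The gripper opens to 85 mm and grips with 20 to 120 N. Pads are 22 mm wide; open, the fingers measure 114 mm over their backs; the gripper's body (76 mm by 85 mm) begins 54 mm behind the grasp point. The pads swing forward as they close: fully open they stand 13 mm farther back than shut.
Start: joints at [1.115, 0.353, 1.633, -0, 1.155, -0.002], TCP at [273.989, 561.745, 231.281] pointing down, gripper open.
Joint ranges: [-2.63, 2.63], [-0.92, 2.1], [0.06, 2.66], [-1.3, 4.44], [0, 2.69], [-3.02, 3.02]. Speed limits (rad/s): [2.22, 2.22, 2.79, 3.14, 3.14, 3.14].

INTERFACE

Orientations are given as [roll, pitch, yaw] about the fixed x, y, z axes, in that order (R = Rz(yaw) Ry(pitch) Rx(roll)).
In Python, from rig import r, vision, order gives the robot as it stands. The module is installed in compiled form; this text tells all that it offers.
- The arm moves only by the tool step_arm, never from a script. Its argument "rows" is a list of rows, each a list of 7 numbers: the shift along the world's x, y, z in mm, then the turn, a rotation vector about the world's x, y, z in rad, then the finger opening in mm, from 0 to 85.4. A call has exactly 8 rows; each row is the pose to reach, as a shift and turn from the pose measured when the call began; what a row does not reach only later rows make up. A row lasts 1/8 s, in which the tool goes at most 62.5 mm and 10.7 degrees, less where a joint would pass 70% of its speed; a pose out of reach is approached as far as the arm can. A call with a gripper value outside its range is refused whole. The fingers move at their own pace and stop on an object; "force" is the grip in N (left out, the last holds). Time passes only in rows, so rows that repeat a pose let the fingers close, or fill a call up. It gives the time, the measured TCP pose, the force and the opening at its end, in the units of the state.
- r.sense(): the state, without advancing time (a new reading comes with each control period).
- vision.grab_frame(name): name is "scene" or "top" or "wrist"; returns (picture, depth): 384x512x3 uint8, red, green, blue; 384x512 float32, mm along the optical axis (not along the pixel's ray), 0 where there is no reading.
- vision.camera_info(name): a dict with "K" (3x3 intrinsics, pixels), "origin" and "attitude" of the camera in the world; the wrist camera has in their place "tool_from_camera" (4x4, takes a point from camera to tool coordinates, whose origin is the TCP and whose axes are the tool frame's). Camera axes: x right, y down, z forward; pixel columns grow to the right and rows downward; lengths in mm; the calibration is good to about 2 mm. A picture is of the moment at which its call begins: read the wrist's pose just before it. camera_info takes no time and is no camera call.
- order.sign_off(): hands the job in, once; it reports no verdict.
The state is a dict: "clock": time; "qpos": joint angles; "qvel": joint speeds; "joint_efforts": joint torques, N m; "eef_pos": TCP position; "tcp_rot": TCP orientation; "contact_force": force on the tool from outside, world axes, zero at the start; "wrist_torque": the same for the moment, N m; "opening": opening from 0.0 (shut) to 1.0 (fully open).
Only numpy, scipy, OpenCV 4.12 (cv2) and the standard library are available. Lean on these libraries where they do the work, as an engineer would, in place of code of your own. Each camera call takes 0.05 s, during which the arm holds its last target.

## Working session

There is one attempt and no reset: what is moved stays moved. The work goes in short steps, Python scripts to look and compute and a tool call to move; the robot and the scene stay as the last step left them, time stands still between calls to the robot, and variables do not carry over. Pictures are saved under pics/ and viewed, and the job is handed in when it is done.

Besides the shell and the picture viewer there is one more tool, called in YAML: its name, and indented under it one key for each argument. step_arm: Moves the arm, as the interface text tells. Its arguments: {"type":"object","properties":{"rows":{"type":"array"},"force":{"type":"number"}},"required":["rows"]}

```bash
mkdir -p pics; python3 - <<'E'
from rig import r, vision, order
import cv2, numpy as np
print(r.sense()); print(r.grip_point_offset)
for n in ("scene","top"):
    im,d=vision.grab_frame(n); cv2.imwrite(f"pics/{n}0.png",im[:,:,::-1]); np.save(f"pics/{n}0.npy",d)
    print(n,vision.camera_info(n))
print(vision.camera_info("wrist"))
E
```

```text
{'clock': 0.0, 'qpos': array([ 1.11459515e+00,  3.53666297e-01,  1.63412542e+00,  4.59315774e-06,
        1.15519756e+00, -2.41385117e-03]), 'qvel': array([-5.51783065e-05,  7.77500119e-04,  1.14321269e-03, -2.25961764e-03,
        1.20359963e-04,  1.17412964e-03]), 'joint_efforts': array([ 1.76397873e-03, -6.05248332e+01, -3.42054641e+01,  2.08237020e-04,
        9.66766354e-03,  5.07948755e-05]), 'eef_pos': array([273.78178956, 561.31954226, 230.55407495]), 'tcp_rot': array([ 3.13617185,  1.5693997 , -2.03000631]), 'contact_force': array([ 0.49464972, -0.7921085 , -1.05513027]), 'wrist_torque': array([ 0.02149437, -0.00217005, -0.0053798 ]), 'opening': 1.0027138571808536}
-18.700000000000003
scene {'K': array([[419.82434282,   0.        , 254.64035772],
       [  0.        , 419.82434282, 187.45936209],
       [  0.        ,   0.        ,   1.        ]]), 'origin': array([1279.06009202, -276.84068455, 1324.57097814]), 'attitude': array([-2.55689712, -0.00525971,  1.16674635])}
top {'K': array([[439.24306076,   0.        , 258.85911697],
       [  0.        , 439.24306076, 191.64812294],
       [  0.        ,   0.        ,   1.        ]]), 'origin': array([ 324.70573757,   31.55015988, 1523.23399579]), 'attitude': array([-2.99227479,  0.00670018, -1.58173538])}
{'K': array([[299.20388993,   0.        , 257.91180159],
       [  0.        , 299.20388993, 189.00363558],
       [  0.        ,   0.        ,   1.        ]]), 'tool_from_camera': array([[ 8.03812224e-04, -3.14528829e-01,  9.49247581e-01,
        -1.43163171e+02],
       [ 7.23227290e-04, -9.49247456e-01, -3.14529400e-01,
         8.11038825e+01],
       [ 9.99999415e-01,  9.39344332e-04, -5.35540877e-04,
         4.51686778e-01],
       [ 0.00000000e+00,  0.00000000e+00,  0.00000000e+00,
         1.00000000e+00]])}
```

View pics/scene0.png

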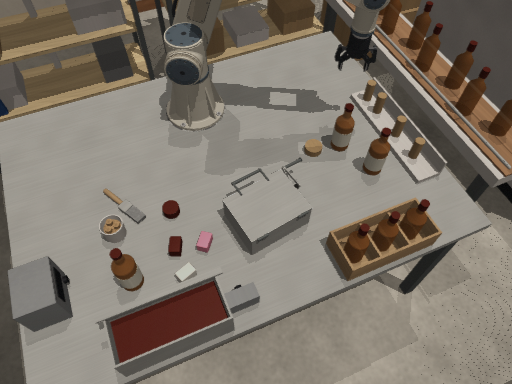

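View pics/top0.png

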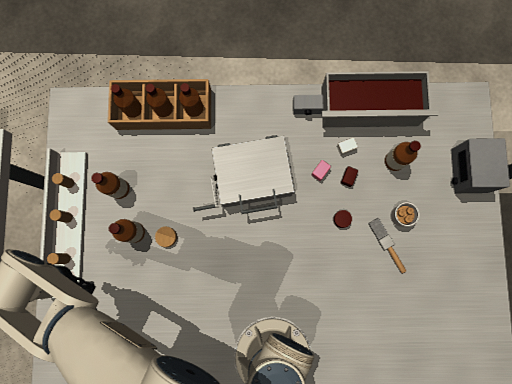

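The top view shows the chest at about (253,173), with its handle at (262,212) and the stay's knee bar at (208,209). The dark red brick is at (349,176), between the pink and white look-alikes and the puck at (342,219). Next I'll measure these.

```bash
cat > h.py <<'E'
import numpy as np, cv2
from scipy.spatial.transform import Rotation as R
from rig import r, vision, order
def cam(n,s=None):
    i=vision.camera_info(n)
    if n=="wrist":
        s=s or r.sense()
        T=np.eye(4);T[:3,:3]=R.from_euler('xyz',s['tcp_rot']).as_matrix();T[:3,3]=s['eef_pos']
        T=T@i['tool_from_camera'];return i['K'],T[:3,:3],T[:3,3]
    return i['K'],R.from_euler('xyz',i['attitude']).as_matrix(),np.array(i['origin'])
def ray(c,uv):
    K,M,o=c; uv=np.atleast_2d(uv).astype(float)
    d=np.c_[(uv[:,0]-K[0,2])/K[0,0],(uv[:,1]-K[1,2])/K[1,1],np.ones(len(uv))]
    return o,d@M.T
def onz(c,uv,z):
    o,d=ray(c,uv); return o+d*((z-o[2])/d[:,2])[:,None]
def pts(c,depth):
    v,u=np.mgrid[:depth.shape[0],:depth.shape[1]]
    o,d=ray(c,np.c_[u.ravel(),v.ravel()])
    return (o+d*depth.ravel()[:,None]).reshape(*depth.shape,3)
def proj(c,P):
    K,M,o=c;q=(np.atleast_2d(P)-o)@M; return (q@K.T)[:,:2]/q[:,2:]
E
python3 - <<'E'
from h import *
for n in("top","scene"):
    im=cv2.imread(f"pics/{n}0.png"); d=np.load(f"pics/{n}0.npy"); c=cam(n); P=pts(c,d)
    hsv=cv2.cvtColor(im,cv2.COLOR_BGR2HSV)
    m=((hsv[...,0]<8)|(hsv[...,0]>170))&(hsv[...,1]>150)&(hsv[...,2]<160)&(P[...,2]>15)&(P[...,2]<60)
    k,l,st,ce=cv2.connectedComponentsWithStats(m.astype(np.uint8))
    for i in range(1,k):
        if st[i,4]>30:
            q=P[l==i]; t=q[q[:,2]>np.percentile(q[:,2],90)-6]
            (cx,cy),wh,a=cv2.minAreaRect(t[:,:2].astype(np.float32))
            print(n,st[i],t[:,2].mean(),(cx,cy),wh,a)
    # lid plane
    for nm,lo in (("lid",95),):
        mm=(P[...,2]>lo)&(P[...,2]<125)&(P[...,0]>350)&(P[...,0]<700)&(P[...,1]>-150)&(P[...,1]<320)
        k,l,st,ce=cv2.connectedComponentsWithStats(mm.astype(np.uint8))
        for i in range(1,k):
            if st[i,4]>60:
                q=P[l==i]; print(n,st[i],np.percentile(q[:,2],[5,50,95]),cv2.minAreaRect(q[:,:2].astype(np.float32)))
    print(n,"table z",np.median(P[(P[...,0]>200)&(P[...,0]<300)&(P[...,1]<-100)&(P[...,1]>-300)][:,2]))
im=cv2.imread("pics/top0.png")[120:230,180:310]; cv2.imwrite("pics/topc.png",cv2.resize(im,None,fx=6,fy=5.4,interpolation=cv2.INTER_CUBIC))
im=cv2.imread("pics/scene0.png")[150:250,200:320]; cv2.imwrite("pics/scenec.png",cv2.resize(im,None,fx=6,fy=5.8,interpolation=cv2.INTER_CUBIC))
E
```

```text
top [341 167  17  19 197] 41.84832216101334 (599.9610595703125, -272.06878662109375) (37.54443359375, 55.97892379760742) 68.2474365234375
top [334 210  18  18 237] 36.69483291542416 (452.9766540527344, -243.5257568359375) (57.78156280517578, 51.699859619140625) 88.74044036865234
top [ 211  143   83   71 4217] [ 98.94417032 103.99028675 109.32736707] ((593.729736328125, 61.80223083496094), (239.5731658935547, 251.86660766601562), 9.044309616088867)
top [193 176  25  36 128] [ 96.79382336 101.31618631 106.96002438] ((535.4215698242188, 222.21453857421875), (103.9220199584961, 81.1259536743164), 9.283132553100586)
top table z 0.13570645279378368
scene [163 201  17  17 215] 36.65709348803961 (457.377685546875, -246.78677368164062) (54.5111198425293, 53.107120513916016) 15.073441505432129
scene [169 237  13  18 208] 41.383746516269674 (606.1195678710938, -274.57427978515625) (35.69538497924805, 57.548370361328125) 66.31420135498047
scene [ 222  157   90   79 3554] [100.33696507 105.0673601  109.39094757] ((583.6231689453125, 89.34147644042969), (331.0011291503906, 232.6140899658203), 89.96282958984375)
scene table z 1.1249924455922837
```

View pics/topc.png

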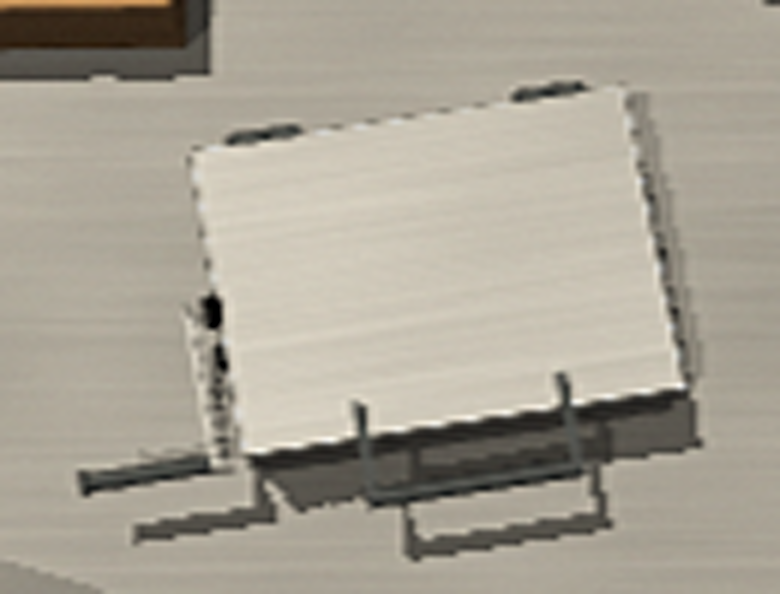

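View pics/scenec.png

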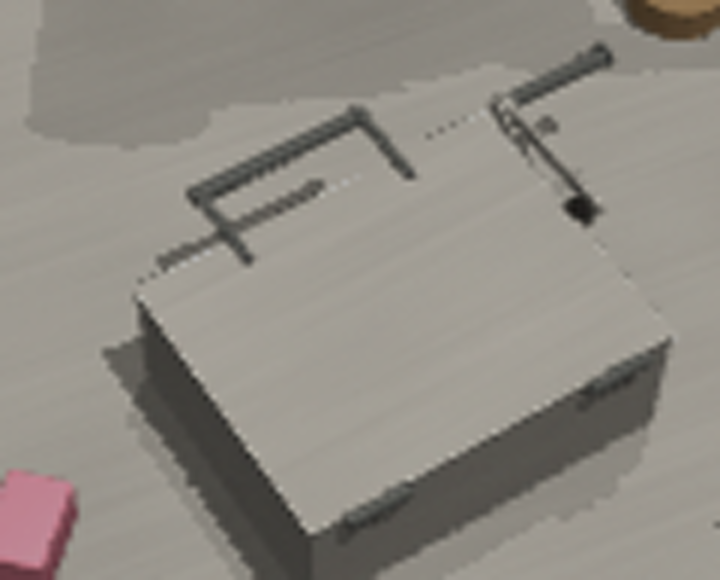

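```bash
python3 - <<'E'
from h import *
ct,cs=cam("top"),cam("scene")
f=lambda p,n:(np.array(p)/([6,5.4] if n=="t" else [6,5.8])+([180,120] if n=="t" else [200,150]))-0.4
T=f([[192,150],[623,88],[686,388],[247,458]],"t")
S=f([[668,342],[315,533],[137,296]],"s")
L=onz(ct,T,103); print("lid top FL..(backL,backR,frontR,frontL)\n",L.round(1)); print("scene backL,backR,frontR\n",onz(cs,S,103).round(1))
e=[L[1]-L[0],L[2]-L[3],L[0]-L[3],L[1]-L[2]]
print([np.linalg.norm(v).round(1) for v in e],[np.degrees(np.arctan2(v[1],v[0])).round(2) for v in e])
def tri(a,b):
    o1,d1=ray(ct,a);o2,d2=ray(cs,b);d1=d1[0]/np.linalg.norm(d1);d2=d2[0]/np.linalg.norm(d2)
    t=np.linalg.lstsq(np.c_[d1,-d2],o2-o1,rcond=None)[0];p,q=o1+t[0]*d1,o2+t[1]*d2
    return ((p+q)/2).round(1),np.linalg.norm(p-q).round(1)
for nm,a,b in(("hL",(372,500),(358,113)),("hR",(580,466),(195,194)),("barL",(85,484),(603,52)),("barR",(212,463),(515,98)),("lidBL",(192,150),(668,342)),("lidBR",(623,88),(315,533)),("lidFR",(686,388),(137,296))):
    print(nm,tri(f([a],"t"),f([b],"s")))
E
```

```text
lid top FL..(backL,backR,frontR,frontL)
 [[689.1 194.1 103. ]
 [725.3 -45.2 103. ]
 [537.7 -75.9 103. ]
 [497.9 163.3 103. ]]
scene backL,backR,frontR
 [[691.  188.5 103. ]
 [726.5 -42.5 103. ]
 [544.9 -75.6 103. ]]
[np.float64(242.1), np.float64(242.5), np.float64(193.7), np.float64(190.1)] [np.float64(-81.38), np.float64(-80.54), np.float64(9.17), np.float64(9.29)]
hL (array([471.4,  94.6, 102.1]), np.float64(2.0))
hR (array([490.6, -18.1, 103.4]), np.float64(1.4))
barL (array([483.6, 251.8,  98.7]), np.float64(0.0))
barR (array([496. , 184.2, 100.5]), np.float64(3.5))
lidBL (array([689.4, 192.5,  98.5]), np.float64(4.5))
lidBR (array([725.9, -43.8, 102.6]), np.float64(3.0))
lidFR (array([539.4, -75.4,  94.5]), np.float64(2.5))
```

```bash
cat >> h.py <<'E'
YAW=0.161; C=np.array([613.,59.,0.])
ex=np.array([np.cos(YAW),np.sin(YAW),0]);ey=np.array([-np.sin(YAW),np.cos(YAW),0])
def W(x,y,z): return C+ex*x+ey*y+np.array([0,0,z])
def toC(p): p=np.asarray(p)-C; return np.array([p@ex,p@ey,p[2]])
def down(jaw): # jaw = azimuth of tool z
    z=np.array([np.cos(jaw),np.sin(jaw),0]);x=np.array([0,0,-1.]);return np.c_[x,np.cross(z,x),z]
def delta(pos,Rt,s=None):
    s=s or r.sense(); R0=R.from_euler('xyz',s['tcp_rot']).as_matrix()
    print("shift",(np.array(pos)-s['eef_pos']).round(1),"rotvec",R.from_matrix(Rt@R0.T).as_rotvec().round(3))
def st():
    s=r.sense();print("t",s['clock'].round(2) if hasattr(s['clock'],'round') else s['clock'],"tcp",s['eef_pos'].round(1),"chest",toC(s['eef_pos']).round(1),"F",s['contact_force'].round(1),"Fc",(s['contact_force']@ex).round(1),"open",round(s['opening'],3),"rot",s['tcp_rot'].round(3));return s
E
python3 - <<'E'
from h import *
s=st();print(R.from_euler('xyz',s['tcp_rot']).as_matrix().round(2))
for j in (YAW,YAW+np.pi): delta(W(-133,0,200),down(j))
print("handle grip tcp",W(-133,0,102-18.7))
im=cv2.imread("pics/top0.png"); d=np.load("pics/top0.npy"); P=pts(cam("top"),d)
mm=((P[...,2]>18)&(P[...,2]<300)&(P[...,0]>250)&(P[...,0]<900)).astype(np.uint8)
k,l,stt,ce=cv2.connectedComponentsWithStats(mm)
for i in range(1,k):
    if stt[i,4]>40:
        q=P[l==i]; print(stt[i],np.percentile(q[:,2],95).round(0),[np.round(v,0) for v in cv2.minAreaRect(q[:,:2].astype(np.float32))])
E
```

```text
t 0.1 tcp [273.8 561.4 230.6] chest [-254.3  550.2  230.6] F [0.5 0.  0.1] Fc 0.5 open 1.0 rot [ 3.129  1.57  -2.038]
[[-0.   -0.9   0.44]
 [-0.    0.44  0.9 ]
 [-1.    0.   -0.  ]]
shift [ 207.9 -523.7  -30.6] rotvec [ 0.001 -0.001 -0.956]
shift [ 207.9 -523.7  -30.6] rotvec [1.000e-03 1.000e-03 2.186e+00]
handle grip tcp [481.72002628  37.67938791  83.3       ]
[ 293   81  145   46 4691] 140.0 [array([ 839., -316.]), array([122., 466.]), np.float64(0.0)]
[ 107   83  104   46 3244] 200.0 [array([841., 381.]), array([343., 117.]), np.float64(90.0)]
[ 193  135  101   79 4834] 109.0 [array([589., 102.]), array([242., 334.]), np.float64(9.0)]
[337 137  21  17 215] 46.0 [array([ 709., -270.]), array([41., 61.]), np.float64(21.0)]
[ 451  138   59   55 2787] 144.0 [array([ 620., -693.]), array([136., 163.]), np.float64(89.0)]
[385 141  36  29 679] 221.0 [array([ 654., -432.]), array([70., 62.]), np.float64(26.0)]
[  40  148   46  129 3867] 109.0 [array([486., 700.]), array([437., 137.]), np.float64(5.0)]
[311 160  20  20 211] 45.0 [array([ 624., -175.]), array([40., 62.]), np.float64(54.0)]
[341 166  17  20 216] 45.0 [array([ 601., -273.]), array([41., 60.]), np.float64(66.0)]
[ 91 172  37  26 687] 221.0 [array([569., 526.]), array([66., 71.]), np.float64(74.0)]
[391 202  28  24 520] 73.0 [array([ 464., -448.]), array([78., 79.]), np.float64(21.0)]
[333 210  19  18 255] 40.0 [array([ 454., -243.]), array([58., 59.]), np.float64(62.0)]
[108 219  36  24 643] 222.0 [array([416., 466.]), array([62., 72.]), np.float64(77.0)]
[370 218  36  55 282] 25.0 [array([ 360., -397.]), array([198.,  41.]), np.float64(27.0)]
[155 226  21  21 342] 36.0 [array([402., 360.]), array([68., 67.]), np.float64(0.0)]
```

step_arm:
  rows:
    - [0, -20, 40, 0, 0, -0.1, 60]
    - [20, -80, 60, 0, 0, -0.2, 40]
    - [45, -140, 60, 0, 0, -0.35, 28]
    - [70, -200, 60, 0, 0, -0.5, 28]
    - [95, -260, 50, 0, 0, -0.6, 28]
    - [120, -320, 40, 0, 0, -0.75, 28]
    - [150, -380, 30, 0, 0, -0.85, 28]
    - [175, -440, 10, 0, 0, -0.956, 28]
  force: 40

```text
clock: 1.1
eef_pos: [439.8, 142.3, 247.5]
tcp_rot: [0.669, 1.57, 0.826]
contact_force: [0.8, -0.0, 0.6]
opening: 0.328
```

```bash
python3 - <<'E'
from h import *
st();delta(W(-133,0,170),down(YAW))
E
```

```text
t 1.1 tcp [439.8 142.3 247.5] chest [-157.6  110.   247.5] F [ 0.8 -0.   0.6] Fc 0.8 open 0.328 rot [0.669 1.57  0.826]
shift [  41.9 -104.7  -77.5] rotvec [-0.     0.     0.003]
```

Now above the handle, where I'll look with the wrist camera before going down.

step_arm:
  rows:
    - [10, -25, -10, 0, 0, 0.003, 26]
    - [20, -50, -25, 0, 0, 0.003, 26]
    - [32, -78, -45, 0, 0, 0.003, 26]
    - [42, -105, -65, 0, 0, 0.003, 26]
    - [42, -105, -78, 0, 0, 0.003, 26]
    - [42, -105, -78, 0, 0, 0.003, 26]
    - [42, -105, -78, 0, 0, 0.003, 26]
    - [42, -105, -78, 0, 0, 0.003, 26]

```text
clock: 2.1
eef_pos: [482.1, 38.0, 170.1]
tcp_rot: [0.17, 1.569, 0.332]
contact_force: [0.2, 0.2, -0.5]
opening: 0.304
```

```bash
python3 - <<'E'
from h import *
s=st();c=cam("wrist",s);im,d=vision.grab_frame("wrist")
cv2.imwrite("pics/w1.png",im[:,:,::-1]);np.save("pics/w1.npy",d)
print(proj(c,[W(-133,-60,102),W(-133,0,102),W(-133,60,102),W(-95,120,103),W(-95,-120,103)]).round(0))
E
```

```text
t 2.1 tcp [482.1  38.  170.1] chest [-132.6    0.3  170.1] F [ 0.2  0.2 -0.5] Fc 0.3 open 0.304 rot [0.17  1.569 0.332]
[[257. 272.]
 [257. 203.]
 [257. 123.]
 [318.  25.]
 [300. 331.]]
```

View pics/w1.png

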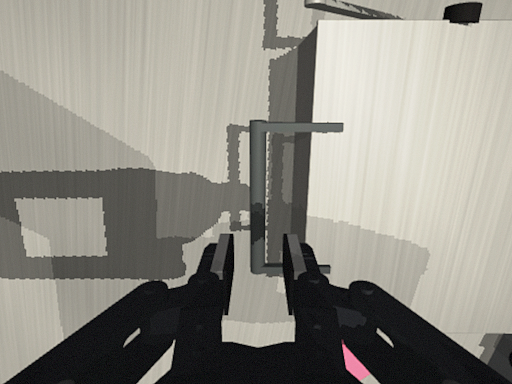

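The handle bar is at u≈258, v 120 to 272, and the fingers straddle it at (225,260) and (292,260). This agrees with the model. I'll go down and grip.

step_arm:
  rows:
    - [0, 0, -30, 0, 0, 0, 26]
    - [0, 0, -60, 0, 0, 0, 26]
    - [0, 0, -78, 0, 0, 0, 26]
    - [0, 0, -87, 0, 0, 0, 26]
    - [0, 0, -87, 0, 0, 0, 8]
    - [0, 0, -87, 0, 0, 0, 6]
    - [0, 0, -87, 0, 0, 0, 6]
    - [0, 0, -87, 0, 0, 0, 6]
  force: 50

```text
clock: 3.15
eef_pos: [481.8, 38.0, 83.3]
tcp_rot: [0.352, 1.57, 0.514]
contact_force: [-3.3, 2.1, -1.5]
opening: 0.121
```

```bash
python3 - <<'E'
from h import *
s=st()
g=s['eef_pos']+np.array([0,0,18.7]);p0=toC(g);print(p0)
Rr=228;th0=np.arctan2(2,228)
for th in np.arange(0.1,1.5,0.1):
    d=ex*(Rr*(np.cos(th0)-np.cos(th+th0)))+np.array([0,0,Rr*(np.sin(th+th0)-np.sin(th0))])
    print(round(th,1),d.round(1))
E
```

```text
t 3.15 tcp [481.8  38.   83.3] chest [-132.9    0.4   83.3] F [-3.3  2.1 -1.5] Fc -2.9 open 0.121 rot [0.352 1.57  0.514]
[-132.87223131    0.35187455  102.04810547]
0.1 [ 1.3  0.2 22.8]
0.2 [ 4.9  0.8 45.3]
0.3 [10.6  1.7 67.3]
0.4 [18.5  3.  88.6]
0.5 [ 28.5   4.6 109.1]
0.6 [ 40.4   6.6 128.4]
0.7 [ 54.2   8.8 146.4]
0.8 [ 69.7  11.3 162.9]
0.9 [ 86.7  14.1 177.8]
1.0 [105.1  17.1 190.9]
1.1 [124.7  20.3 202.1]
1.2 [145.3  23.6 211.2]
1.3 [166.7  27.1 218.2]
1.4 [188.7  30.7 223. ]
```

step_arm:
  rows:
    - [0.3, 0, 11, 0, 0, 0, 6]
    - [1.3, 0.2, 23, 0, 0, 0, 6]
    - [2.8, 0.5, 34, 0, 0, 0, 6]
    - [4.9, 0.8, 45.3, 0, 0, 0, 6]
    - [7.5, 1.2, 56.4, 0, 0, 0, 6]
    - [10.6, 1.7, 67.3, 0, 0, 0, 6]
    - [14.3, 2.3, 78, 0, 0, 0, 6]
    - [18.5, 3, 88.6, 0, 0, 0, 6]

```text
clock: 4.15
eef_pos: [499.4, 40.9, 172.3]
tcp_rot: [2.816, 1.569, 2.977]
contact_force: [-5.2, -0.4, -3.9]
opening: 0.12
```

```bash
cat >> h.py <<'E'
G0=np.array([481.8,38.0,83.3])  # tcp with handle shut
def arc(ths):
    s=r.sense()
    for th in ths:
        d=G0+ex*(228*(np.cos(.0088)-np.cos(th+.0088)))+np.array([0,0,228*(np.sin(th+.0088)-np.sin(.0088))])
        print(round(th,3),(d-s['eef_pos']).round(1))
def theta():
    p=toC(r.sense()['eef_pos']+np.array([0,0,18.7]));
    v=np.array([95-p[0],p[2]-100]);print("theta",(np.arctan2(v[1],v[0])-.0088).round(3),"rad",np.hypot(*v).round(1))
E
python3 - <<'E'
from h import *
st();theta();arc(np.arange(.45,1.25,.05))
E
```

```text
t 4.15 tcp [499.4  40.9 172.3] chest [-115.1    0.3  172.3] F [-5.2 -0.4 -3.9] Fc -5.2 open 0.12 rot [2.816 1.569 2.977]
theta 0.4 rad 229.0
0.45 [5.7 0.9 9.9]
0.5 [10.9  1.8 20. ]
0.55 [16.7  2.7 29.8]
0.6 [22.9  3.7 39.3]
0.65 [29.5  4.8 48.5]
0.7 [36.6  5.9 57.4]
0.75 [44.2  7.2 65.8]
0.8 [52.1  8.4 73.9]
0.85 [60.4  9.8 81.6]
0.9 [69.1 11.2 88.8]
0.95 [78.2 12.7 95.6]
1.0 [ 87.6  14.2 101.9]
1.05 [ 97.2  15.8 107.7]
1.1 [107.2  17.4 113.1]
1.15 [117.4  19.  117.9]
1.2 [127.8  20.7 122.2]
```

step_arm:
  rows:
    - [5.7, 0.9, 10, 0, 0, 0, 6]
    - [11, 1.8, 20, 0, 0, 0, 6]
    - [16.7, 2.7, 30, 0, 0, 0, 6]
    - [23, 3.7, 39.3, 0, 0, 0, 6]
    - [29.5, 4.8, 48.5, 0, 0, 0, 6]
    - [36.6, 5.9, 57.4, 0, 0, 0, 6]
    - [44.2, 7.2, 65.8, 0, 0, 0, 6]
    - [52.1, 8.4, 73.9, 0, 0, 0, 6]

```text
clock: 5.15
eef_pos: [547.8, 48.6, 247.2]
tcp_rot: [3.095, 1.561, -3.027]
contact_force: [-20.5, -2.6, 13.6]
opening: 0.12
```

```bash
python3 - <<'E'
from h import *
st();theta();arc(np.arange(.85,1.42,.05))
E
```

```text
t 5.15 tcp [547.8  48.6 247.2] chest [-6.600e+01  2.000e-01  2.472e+02] F [-20.5  -2.6  13.6] Fc -20.6 open 0.12 rot [ 3.095  1.561 -3.027]
theta 0.792 rad 231.2
0.85 [12.   2.   6.7]
0.9 [20.7  3.4 13.9]
0.95 [29.7  4.9 20.7]
1.0 [39.1  6.4 27. ]
1.05 [48.8  8.  32.8]
1.1 [58.7  9.6 38.1]
1.15 [68.9 11.3 43. ]
1.2 [79.3 13.  47.3]
1.25 [89.9 14.7 51. ]
1.3 [100.7  16.4  54.3]
1.35 [111.7  18.2  56.9]
1.4 [122.7  20.   59.1]
```

```bash
python3 - <<'E'
from h import *
for n in ("wrist","scene"):
    im,d=vision.grab_frame(n);cv2.imwrite(f"pics/{n}2.png",im[:,:,::-1]); np.save(f"pics/{n}2.npy",d)
im=cv2.imread("pics/scene2.png")[60:260,170:370]; cv2.imwrite("pics/scene2c.png",cv2.resize(im,None,fx=3,fy=3,interpolation=cv2.INTER_CUBIC))
s=st();print(s['wrist_torque'])
E
```

```text
t 5.25 tcp [548.9  48.8 248.4] chest [-6.490e+01  2.000e-01  2.484e+02] F [-22.3  -3.   17.9] Fc -22.5 open 0.119 rot [ 3.093  1.563 -3.029]
[-0.43420878  3.83321886 -0.02851953]
```

View pics/wrist2.png

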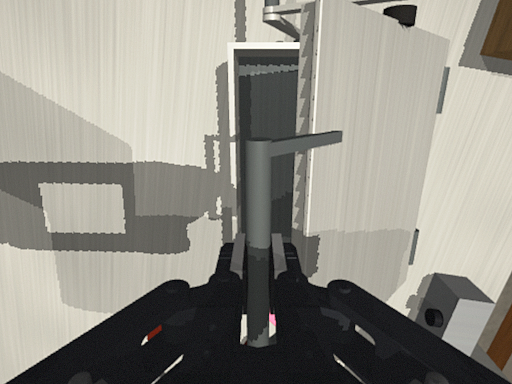

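View pics/scene2c.png

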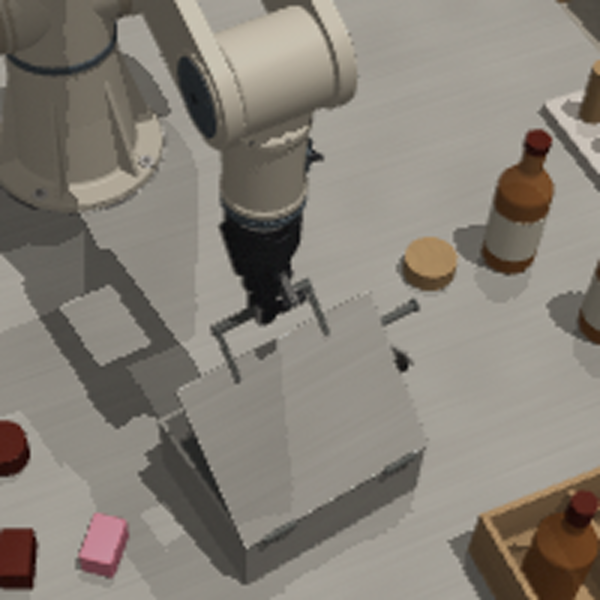

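```bash
python3 - <<'E'
from h import *
s=r.sense();d=np.load("pics/wrist2.npy");P=pts(cam("wrist",s),d)
Q=(P-C);X=Q@ex;Y=Q@ey;Z=Q[...,2]
for v in (100,135,160,190,215,235,245,255,265):
    print(v,[(u,round(float(X[v,u])),round(float(Y[v,u])),round(float(Z[v,u]))) for u in (222,232,240,250,258,270,280,290,297,303,308,313,320,340) if d[v,u]>0])
b=(np.abs(X+64)<25)&(Y>15)&(Y<58)&(Z>240)&(Z<300)
print(X[b].mean(),Z[b].mean(),np.percentile(X[b],[2,98]),np.percentile(Z[b],[2,98]))
E
```

```text
100 [(222, -112, 69, 2), (232, -90, 72, 103), (240, -87, 70, 37), (250, -76, 70, 37), (258, -67, 70, 37), (270, -53, 70, 36), (280, -42, 71, 37), (290, -30, 71, 37), (297, -44, 76, 223), (303, -41, 76, 227), (308, -39, 76, 229), (313, -38, 77, 238), (320, -34, 77, 235), (340, -21, 76, 222)]
135 [(222, -113, 26, 2), (232, -91, 40, 101), (240, -88, 31, 37), (250, -76, 31, 37), (258, -66, 31, 36), (270, -52, 31, 38), (280, -41, 31, 37), (290, -29, 31, 38), (297, -44, 58, 225), (303, -43, 60, 243), (308, -40, 60, 241), (313, -38, 60, 242), (320, -34, 60, 241), (340, -21, 58, 228)]
160 [(222, -115, -7, 2), (232, -92, 16, 102), (240, -88, 1, 38), (250, -68, 53, 268), (258, -65, 54, 269), (270, -60, 53, 265), (280, -40, 1, 38), (290, -28, 1, 36), (297, -43, 44, 225), (303, -40, 45, 229), (308, -39, 47, 238), (313, -36, 46, 237), (320, -32, 45, 233), (340, -17, 42, 219)]
190 [(222, -116, -50, 1), (232, -93, -16, 102), (240, -89, -37, 37), (250, -68, 40, 269), (258, -65, 40, 269), (270, -60, 39, 266), (280, -39, -37, 37), (290, -26, -37, 36), (297, -42, 26, 225), (303, -39, 27, 229), (308, -3
[... 962 characters left out ...]
-17, 212)]
255 [(222, -82, 7, 267), (232, -76, 12, 275), (240, -73, 11, 274), (250, -69, 8, 268), (258, -65, 9, 269), (270, -59, 11, 274), (280, -55, 11, 274), (290, -50, 7, 267), (297, -46, 8, 267), (303, -39, -10, 238), (308, -36, -10, 237), (313, -32, -12, 234), (320, -27, -15, 229), (340, -9, -26, 210)]
265 [(222, -81, 7, 276), (232, -76, 11, 282), (240, -72, 11, 281), (250, -69, 3, 269), (258, -65, 3, 268), (270, -60, 11, 282), (280, -55, 12, 282), (290, -51, 8, 277), (297, -47, 7, 275), (303, -39, -16, 238), (308, -35, -18, 237), (313, -32, -20, 233), (320, -26, -23, 227), (340, -8, -35, 209)]
-63.29339905305569 266.70376037477575 [-70.78025118 -43.05751344] [249.48726456 270.08499929]
```

```bash
cat >> h.py <<'E'
def plan(ths,phis,off=14.5):
    s=r.sense(); R0=R.from_euler('xyz',s['tcp_rot']).as_matrix()
    for th,ph in zip(ths,phis):
        bar=W(95,0.35,100)+ex*(-228*np.cos(th+.0088))+np.array([0,0,228*np.sin(th+.0088)])
        t=bar+off*(np.sin(ph)*ex-np.array([0,0,np.cos(ph)]))
        Rt=R.from_rotvec(-ey*ph).as_matrix()@down(YAW)
        print(round(th,3),(t-s['eef_pos']).round(1).tolist(),R.from_matrix(Rt@R0.T).as_rotvec().round(3).tolist())
def bar():
    s=r.sense();M=R.from_euler('xyz',s['tcp_rot']).as_matrix();p=toC(s['eef_pos']-14.5*M[:,0])
    v=np.array([95-p[0],p[2]-100]);th=np.arctan2(v[1],v[0])-.0088
    f=s['contact_force'];fx=f@ex
    print("theta",th.round(3),"rad",np.hypot(*v).round(1),"Ftan",(fx*np.sin(th)+f[2]*np.cos(th)).round(1),"Frad",(-fx*np.cos(th)+f[2]*np.sin(th)).round(1))
E
python3 - <<'E'
from h import *
bar();plan(np.linspace(.81,1.0,8),np.linspace(.05,.4,8))
E
```

```text
theta 0.786 rad 228.2 Ftan -3.2 Frad 28.6
0.81 [4.8, 1.0, 3.6] [0.009, -0.057, -0.001]
0.837 [10.1, 1.8, 7.9] [0.017, -0.106, -0.001]
0.864 [15.4, 2.7, 12.0] [0.025, -0.155, -0.001]
0.891 [20.8, 3.6, 16.0] [0.033, -0.205, -0.001]
0.919 [26.4, 4.4, 20.0] [0.041, -0.254, -0.001]
0.946 [32.0, 5.4, 23.8] [0.049, -0.303, -0.001]
0.973 [37.7, 6.3, 27.6] [0.057, -0.353, -0.001]
1.0 [43.5, 7.2, 31.2] [0.065, -0.402, -0.001]
```

step_arm:
  rows:
    - [4.5, 0.9, 4, 0.009, -0.057, 0, 6]
    - [9.7, 1.8, 8.3, 0.017, -0.106, 0, 6]
    - [15, 2.6, 12.4, 0.025, -0.155, 0, 6]
    - [20.5, 3.5, 16.4, 0.033, -0.205, 0, 6]
    - [26.1, 4.4, 20.3, 0.041, -0.254, 0, 6]
    - [31.8, 5.3, 24, 0.049, -0.303, 0, 6]
    - [37.6, 6.2, 27.7, 0.057, -0.353, 0, 6]
    - [43.5, 7.2, 31.2, 0.065, -0.402, 0, 6]

```text
clock: 6.25
eef_pos: [592.5, 55.8, 281.1]
tcp_rot: [-0.002, 1.169, 0.16]
contact_force: [-6.7, -0.2, 2.5]
opening: 0.118
```

```bash
python3 - <<'E'
from h import *
st();bar();plan(np.linspace(1.03,1.24,8),[.4]*8)
E
```

```text
t 6.25 tcp [592.5  55.8 281.1] chest [-2.070e+01  1.000e-01  2.811e+02] F [-6.7 -0.2  2.5] Fc -6.6 open 0.118 rot [-0.002  1.169  0.16 ]
theta 1.004 rad 229.2 Ftan -4.2 Frad 5.7
1.03 [5.6, 1.2, 2.0] [0.0, 0.002, -0.001]
1.06 [11.5, 2.1, 5.4] [0.0, 0.002, -0.001]
1.09 [17.4, 3.1, 8.6] [0.0, 0.002, -0.001]
1.12 [23.5, 4.1, 11.6] [0.0, 0.002, -0.001]
1.15 [29.6, 5.1, 14.5] [0.0, 0.002, -0.001]
1.18 [35.8, 6.1, 17.1] [0.0, 0.002, -0.001]
1.21 [42.1, 7.1, 19.6] [0.0, 0.002, -0.001]
1.24 [48.5, 8.1, 21.8] [0.0, 0.002, -0.001]
```

The tilt relieved the radial force. I'll go on to 1.22.

step_arm:
  rows:
    - [6, 1, 2.8, 0, 0, 0, 6]
    - [11.7, 2, 6, 0, 0, 0, 6]
    - [17.4, 3, 9, 0, 0, 0, 6]
    - [23.3, 4, 12, 0, 0, 0, 6]
    - [29.3, 5, 15, 0, 0, 0, 6]
    - [35.3, 6, 17.5, 0, 0, 0, 6]
    - [41.4, 7, 20, 0, 0, 0, 6]
    - [46, 7.7, 21.5, 0, 0, 0, 6]

```text
clock: 7.25
eef_pos: [639.8, 63.4, 304.1]
tcp_rot: [-0.003, 1.166, 0.159]
contact_force: [-6.1, -0.6, 5.7]
opening: 0.118
```

```bash
python3 - <<'E'
from h import *
st();bar();plan(1.22+np.arange(.01,.2,.01),[.4]*19)
E
```

```text
t 7.25 tcp [639.8  63.4 304.1] chest [ 27.2   0.  304.1] F [-6.1 -0.6  5.7] Fc -6.1 open 0.118 rot [-0.003  1.166  0.159]
theta 1.236 rad 229.5 Ftan -3.9 Frad 7.4
1.23 [-0.9, 0.2, -1.9] [0.0, 0.004, -0.001]
1.24 [1.2, 0.5, -1.2] [0.0, 0.004, -0.001]
1.25 [3.4, 0.9, -0.5] [0.0, 0.004, -0.001]
1.26 [5.5, 1.2, 0.2] [0.0, 0.004, -0.001]
1.27 [7.7, 1.6, 0.9] [0.0, 0.004, -0.001]
1.28 [9.8, 1.9, 1.5] [0.0, 0.004, -0.001]
1.29 [12.0, 2.3, 2.2] [0.0, 0.004, -0.001]
1.3 [14.2, 2.6, 2.8] [0.0, 0.004, -0.001]
1.31 [16.3, 3.0, 3.3] [0.0, 0.004, -0.001]
1.32 [18.5, 3.3, 3.9] [0.0, 0.004, -0.001]
1.33 [20.7, 3.7, 4.4] [0.0, 0.004, -0.001]
1.34 [22.9, 4.0, 4.9] [0.0, 0.004, -0.001]
1.35 [25.1, 4.4, 5.4] [0.0, 0.004, -0.001]
1.36 [27.3, 4.7, 5.9] [0.0, 0.004, -0.001]
1.37 [29.5, 5.1, 6.4] [0.0, 0.004, -0.001]
1.38 [31.7, 5.5, 6.8] [0.0, 0.004, -0.001]
1.39 [33.9, 5.8, 7.2] [0.0, 0.004, -0.001]
1.4 [36.2, 6.2, 7.6] [0.0, 0.004, -0.001]
1.41 [38.4, 6.5, 7.9] [0.0, 0.004, -0.001]
```

step_arm:
  rows:
    - [2.6, 0.4, 0.7, 0, 0, 0, 6]
    - [5.2, 0.8, 1.4, 0, 0, 0, 6]
    - [7.8, 1.2, 2.1, 0, 0, 0, 6]
    - [10.4, 1.7, 2.8, 0, 0, 0, 6]
    - [13, 2.1, 3.4, 0, 0, 0, 6]
    - [15.5, 2.5, 4, 0, 0, 0, 6]
    - [18, 2.9, 4.6, 0, 0, 0, 6]
    - [20, 3.2, 5, 0, 0, 0, 6]

```text
clock: 8.25
eef_pos: [660.2, 66.7, 309.6]
tcp_rot: [-0.003, 1.166, 0.159]
contact_force: [-4.6, -0.2, 5.3]
opening: 0.117
```

```bash
python3 - <<'E'
from h import *
st();bar()
E
```

```text
t 8.25 tcp [660.2  66.7 309.6] chest [ 47.8   0.  309.6] F [-4.6 -0.2  5.3] Fc -4.6 open 0.117 rot [-0.003  1.166  0.159]
theta 1.329 rad 229.1 Ftan -3.2 Frad 6.2
```

step_arm:
  rows:
    - [0.6, 0.1, 0.1, 0, 0, 0, 6]
    - [1.2, 0.2, 0.3, 0, 0, 0, 6]
    - [1.8, 0.3, 0.4, 0, 0, 0, 6]
    - [2.4, 0.4, 0.5, 0, 0, 0, 6]
    - [3, 0.5, 0.7, 0, 0, 0, 6]
    - [3.6, 0.6, 0.8, 0, 0, 0, 6]
    - [4.2, 0.7, 0.9, 0, 0, 0, 6]
    - [4.8, 0.8, 1, 0, 0, 0, 6]

```text
clock: 9.25
eef_pos: [665.1, 67.5, 310.7]
tcp_rot: [-0.003, 1.165, 0.159]
contact_force: [-4.3, -1.4, 4.6]
opening: 0.115
```

```bash
python3 - <<'E'
from h import *
st();bar()
E
```

```text
t 9.25 tcp [665.1  67.5 310.7] chest [ 52.8   0.  310.7] F [-4.3 -1.4  4.6] Fc -4.4 open 0.115 rot [-0.003  1.165  0.159]
theta 1.351 rad 229.1 Ftan -3.3 Frad 5.5
```

step_arm:
  rows:
    - [0.7, 0.1, 0.1, 0, 0, 0, 6]
    - [1.4, 0.2, 0.3, 0, 0, 0, 6]
    - [2.1, 0.3, 0.4, 0, 0, 0, 6]
    - [2.8, 0.5, 0.6, 0, 0, 0, 6]
    - [3.5, 0.6, 0.7, 0, 0, 0, 6]
    - [4.2, 0.7, 0.8, 0, 0, 0, 6]
    - [4.9, 0.8, 1, 0, 0, 0, 6]
    - [5.6, 0.9, 1.1, 0, 0, 0, 6]

```text
clock: 10.25
eef_pos: [669.7, 68.2, 311.2]
tcp_rot: [-0.003, 1.168, 0.159]
contact_force: [-7.6, -2.2, 2.9]
opening: 0.115
```

```bash
python3 - <<'E'
from h import *
st();bar()
E
```

```text
t 10.25 tcp [669.7  68.2 311.2] chest [ 57.4  -0.  311.2] F [-7.6 -2.2  2.9] Fc -7.9 open 0.115 rot [-0.003  1.168  0.159]
theta 1.372 rad 228.7 Ftan -7.2 Frad 4.4
```

step_arm:
  rows:
    - [0.8, 0.1, 0.2, 0, 0, 0, 6]
    - [1.2, 0.2, 0.3, 0, 0, 0, 6]
    - [1.6, 0.3, 0.3, 0, 0, 0, 6]
    - [2, 0.3, 0.4, 0, 0, 0, 6]
    - [2.4, 0.4, 0.5, 0, 0, 0, 6]
    - [2.7, 0.4, 0.5, 0, 0, 0, 6]
    - [3, 0.5, 0.6, 0, 0, 0, 6]
    - [3, 0.5, 0.6, 0, 0, 0, 6]

```text
clock: 11.25
eef_pos: [671.1, 68.5, 311.4]
tcp_rot: [-0.003, 1.171, 0.159]
contact_force: [-11.5, -2.3, 6.4]
opening: 0.113
```

```bash
python3 - <<'E'
from h import *
st();bar()
E
```

```text
t 11.25 tcp [671.1  68.5 311.4] chest [ 58.9   0.  311.4] F [-11.5  -2.3   6.4] Fc -11.8 open 0.113 rot [-0.003  1.171  0.159]
theta 1.378 rad 228.6 Ftan -10.3 Frad 8.5
```

step_arm:
  rows:
    - [1.5, 0.2, 0.2, 0, 0, 0, 6]
    - [1.8, 0.3, 0.3, 0, 0, 0, 6]
    - [2.1, 0.3, 0.4, 0, 0, 0, 6]
    - [2.4, 0.4, 0.5, 0, 0, 0, 6]
    - [2.7, 0.4, 0.5, 0, 0, 0, 6]
    - [3, 0.5, 0.6, 0, 0, 0, 6]
    - [3.2, 0.5, 0.6, 0, 0, 0, 6]
    - [3.2, 0.5, 0.6, 0, 0, 0, 6]

```text
clock: 12.25
eef_pos: [672.3, 68.7, 311.6]
tcp_rot: [-0.003, 1.175, 0.159]
contact_force: [-16.7, -1.8, 8.1]
opening: 0.117
```

```bash
python3 - <<'E'
from h import *
st();bar()
im,d=vision.grab_frame("top");cv2.imwrite("pics/top3.png",cv2.resize(im[110:230,180:300,::-1],None,fx=5,fy=5,interpolation=cv2.INTER_CUBIC))
im,d=vision.grab_frame("scene");cv2.imwrite("pics/scene3.png",cv2.resize(im[100:230,200:350,::-1],None,fx=5,fy=4.6,interpolation=cv2.INTER_CUBIC))
E
```

```text
t 12.25 tcp [672.3  68.7 311.6] chest [6.010e+01 1.000e-01 3.116e+02] F [-16.7  -1.8   8.1] Fc -16.8 open 0.117 rot [-0.003  1.175  0.159]
theta 1.384 rad 228.6 Ftan -15.0 Frad 11.1
```

View pics/top3.png

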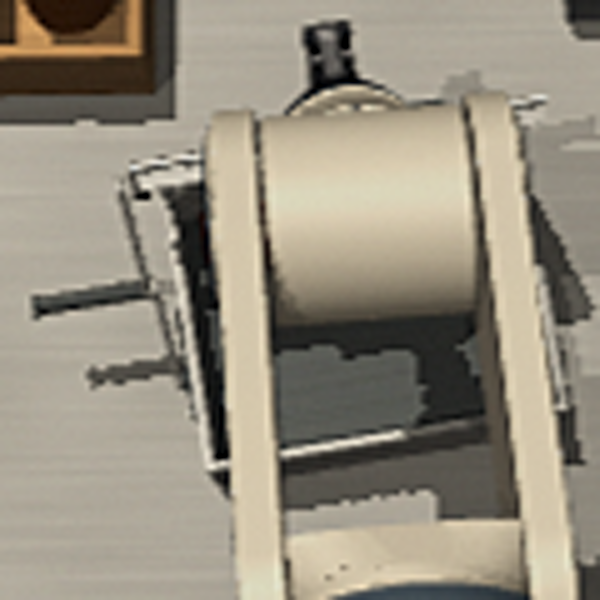

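View pics/scene3.png

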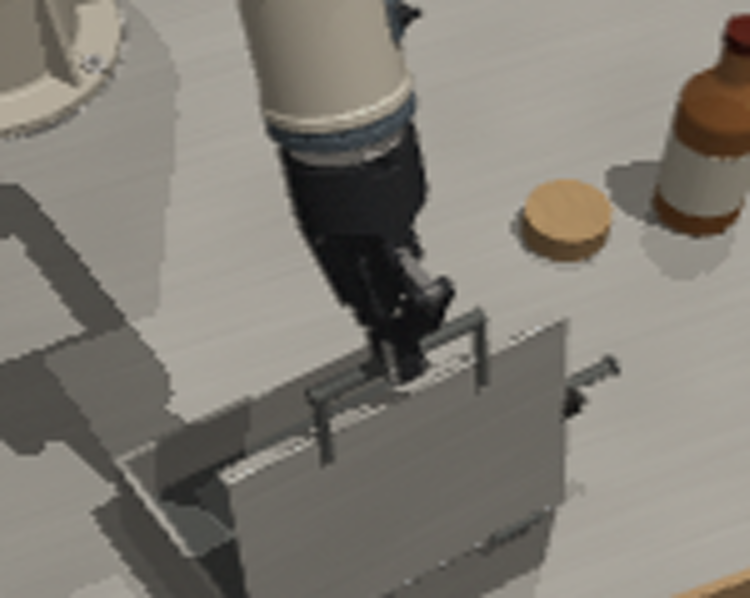

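```bash
python3 - <<'E'
from h import *
for z in (110,115,120,125):
  print(z,[toC(p).round(1).tolist() for p in onz(cam("top"),np.array([[36,305],[148,290]])/5+[180-.4,110-.4],z)], [toC(p).round(1).tolist() for p in onz(cam("scene"),np.array([[614,366]])/[5,4.6]+[200-.4,100-.4],z)])
E
```

```text
110 [[31.6, 213.0, 110.0], [28.9, 139.0, 110.0]] [[25.5, 218.2, 110.0]]
115 [[30.5, 212.3, 115.0], [27.7, 138.6, 115.0]] [[27.9, 215.5, 115.0]]
120 [[29.4, 211.7, 120.0], [26.6, 138.2, 120.0]] [[30.2, 212.8, 120.0]]
125 [[28.2, 211.0, 125.0], [25.5, 137.8, 125.0]] [[32.6, 210.1, 125.0]]
```

step_arm:
  rows:
    - [-1, -0.2, -0.2, 0, 0, 0, 6]
    - [-2, -0.3, -0.4, 0, 0, 0, 6]
    - [-3, -0.5, -0.6, 0, 0, 0, 6]
    - [-4, -0.6, -0.8, 0, 0, 0, 6]
    - [-5, -0.8, -1, 0, 0, 0, 6]
    - [-6, -1, -1.2, 0, 0, 0, 6]
    - [-7, -1.1, -1.4, 0, 0, 0, 6]
    - [-8, -1.3, -1.6, 0, 0, 0, 6]

```text
clock: 13.35
eef_pos: [664.4, 67.4, 310.1]
tcp_rot: [-0.003, 1.175, 0.159]
contact_force: [-3.2, 0.4, 2.5]
opening: 0.116
```

```bash
python3 - <<'E'
from h import *
st();bar()
E
```

```text
t 13.35 tcp [664.4  67.4 310.1] chest [ 52.1   0.  310.1] F [-3.2  0.4  2.5] Fc -3.1 open 0.116 rot [-0.003  1.175  0.159]
theta 1.348 rad 228.7 Ftan -2.5 Frad 3.1
```

Next, 8 mm further back. The lid should settle on the stay here.

step_arm:
  rows:
    - [-1, -0.2, -0.3, 0, 0, 0, 6]
    - [-2, -0.3, -0.5, 0, 0, 0, 6]
    - [-3, -0.5, -0.7, 0, 0, 0, 6]
    - [-4, -0.6, -0.9, 0, 0, 0, 6]
    - [-5, -0.8, -1.2, 0, 0, 0, 6]
    - [-6, -1, -1.4, 0, 0, 0, 6]
    - [-7, -1.1, -1.7, 0, 0, 0, 6]
    - [-7, -1.1, -1.7, 0, 0, 0, 6]

```text
clock: 14.35
eef_pos: [657.4, 66.3, 308.5]
tcp_rot: [-0.003, 1.175, 0.159]
contact_force: [-3.0, -0.6, 1.2]
opening: 0.12
```

```bash
python3 - <<'E'
from h import *
st();bar()
im,d=vision.grab_frame("top");cv2.imwrite("pics/top4.png",cv2.resize(im[110:230,180:300,::-1],None,fx=5,fy=5,interpolation=cv2.INTER_CUBIC))
E
```

```text
t 14.35 tcp [657.4  66.3 308.5] chest [4.500e+01 1.000e-01 3.085e+02] F [-3.  -0.6  1.2] Fc -3.1 open 0.12 rot [-0.003  1.175  0.159]
theta 1.316 rad 228.7 Ftan -2.7 Frad 1.9
```

View pics/top4.png

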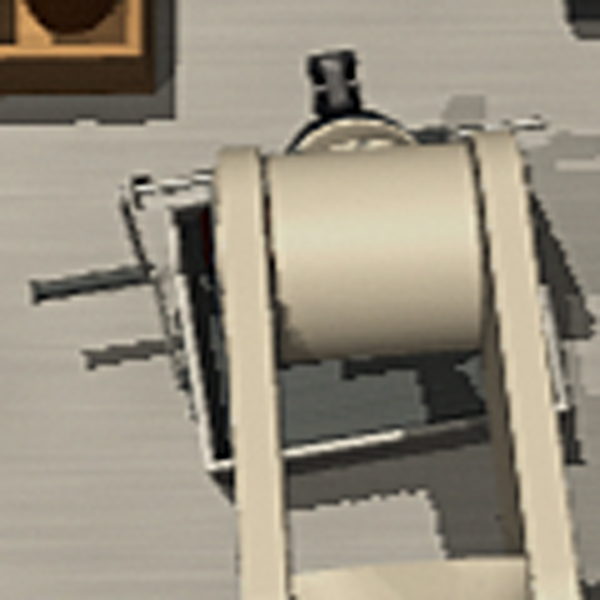

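The knee bar has moved back, from (36,305) to (36,290) in the crop, so it is past straight. I'll keep letting the lid down.

step_arm:
  rows:
    - [-1, -0.2, -0.3, 0, 0, 0, 6]
    - [-2, -0.3, -0.5, 0, 0, 0, 6]
    - [-3, -0.5, -0.8, 0, 0, 0, 6]
    - [-4, -0.6, -1, 0, 0, 0, 6]
    - [-5, -0.8, -1.3, 0, 0, 0, 6]
    - [-5.5, -0.9, -1.4, 0, 0, 0, 6]
    - [-5.5, -0.9, -1.4, 0, 0, 0, 6]
    - [-5.5, -0.9, -1.4, 0, 0, 0, 6]

```text
clock: 15.4
eef_pos: [652.5, 65.4, 307.2]
tcp_rot: [-0.003, 1.174, 0.159]
contact_force: [5.5, 0.4, -2.4]
opening: 0.115
```

```bash
python3 - <<'E'
from h import *
st();bar()
E
```

```text
t 15.4 tcp [652.5  65.4 307.2] chest [ 40.    0.  307.2] F [ 5.5  0.4 -2.4] Fc 5.5 open 0.115 rot [-0.003  1.174  0.159]
theta 1.294 rad 228.8 Ftan 4.7 Frad -3.8
```

The stay now carries the lid, since I'm pressing it down by 5 N. I'll release and retreat along the tool axis.

step_arm:
  rows:
    - [1, 0.2, 0.2, 0, 0, 0, 18]
    - [1, 0.2, 0.2, 0, 0, 0, 28]
    - [1, 0.2, 0.2, 0, 0, 0, 28]
    - [-5, -0.8, 15, 0, 0, 0, 28]
    - [-15, -2.5, 38, 0, 0, 0, 28]
    - [-27, -6, 65, 0, 0, 0, 28]
    - [-40, -25, 85, 0, 0.1, 0, 40]
    - [-55, -60, 95, -0.03, 0.2, 0, 60]

```text
clock: 16.4
eef_pos: [596.8, 5.3, 405.5]
tcp_rot: [0.006, 1.375, 0.169]
contact_force: [1.3, -0.3, 0.1]
opening: 0.666
```

```bash
python3 - <<'E'
from h import *
st()
B=np.array([602,-273.5,0]); 
for j in (67,67-180): delta(B+[0,0,120],down(np.radians(j)))
im,d=vision.grab_frame("scene");cv2.imwrite("pics/scene5.png",cv2.resize(im[100:230,200:350,::-1],None,fx=5,fy=4.6,interpolation=cv2.INTER_CUBIC))
im,d=vision.grab_frame("top");cv2.imwrite("pics/top5.png",cv2.resize(im[110:230,180:300,::-1],None,fx=5,fy=5,interpolation=cv2.INTER_CUBIC))
s=r.sense();print(s['qpos'])
E
```

```text
t 16.4 tcp [596.8   5.3 405.5] chest [-24.6 -50.4 405.5] F [ 1.3 -0.3  0.1] Fc 1.2 open 0.666 rot [0.006 1.375 0.169]
shift [   5.2 -278.8 -285.5] rotvec [-0.127  0.159  1.003]
shift [   5.2 -278.8 -285.5] rotvec [ 0.186  0.148 -2.127]
[-0.01636974  0.08562553  1.60787964  0.03570412  1.25472578 -0.18443915]
```

View pics/scene5.png

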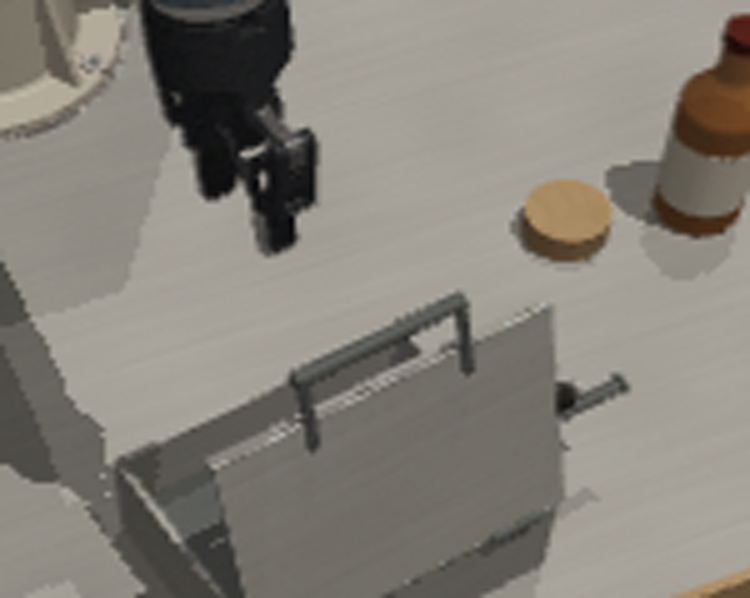

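View pics/top5.png

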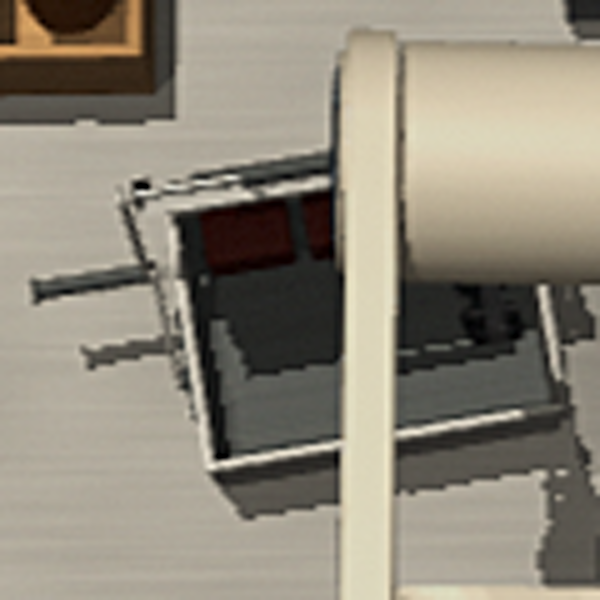

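The lid stays up on its own, with the bar at (36,285) in the top crop and the inside floor clear. Next is the brick.

step_arm:
  rows:
    - [0, -30, -20, -0.015, 0.02, 0.12, 70]
    - [1, -70, -50, -0.03, 0.04, 0.25, 70]
    - [2, -110, -80, -0.05, 0.06, 0.38, 70]
    - [3, -150, -110, -0.06, 0.08, 0.5, 70]
    - [4, -190, -145, -0.08, 0.1, 0.63, 70]
    - [5, -235, -180, -0.1, 0.12, 0.76, 70]
    - [5, -279, -215, -0.11, 0.14, 0.88, 70]
    - [5, -279, -235, -0.127, 0.159, 1.003, 70]

```text
clock: 17.5
eef_pos: [602.3, -277.9, 168.4]
tcp_rot: [-1.133, 1.569, 0.035]
contact_force: [-0.9, 1.0, 0.5]
opening: 0.819
```

```bash
python3 - <<'E'
from h import *
s=st();c=cam("wrist",s);im,d=vision.grab_frame("wrist")
cv2.imwrite("pics/w6.png",im[:,:,::-1])
delta(np.array([602,-273.5,22-18.7+4]),down(np.radians(67)))
hsv=cv2.cvtColor(im,cv2.COLOR_RGB2HSV);P=pts(c,d)
m=((hsv[...,0]<8)|(hsv[...,0]>170))&(hsv[...,1]>140)&(P[...,2]>34)&(P[...,2]<50)&(np.hypot(P[...,0]-602,P[...,1]+273)<55)
q=P[m];print(m.sum(),q.mean(0) if m.sum() else 0, cv2.minAreaRect(q[:,:2].astype(np.float32)))
E
```

```text
t 17.5 tcp [ 602.3 -277.9  168.4] chest [ -64.6 -330.8  168.4] F [-0.9  1.   0.5] Fc -0.8 open 0.819 rot [-1.133  1.569  0.035]
shift [   0.5    2.3 -158.8] rotvec [-0.001 -0.002 -0.005]
2343 [ 599.09693764 -272.8489117    40.51452489] ((599.9153442382812, -273.08349609375), (38.7081298828125, 57.75178909301758), 67.10140228271484)
```

View pics/w6.png

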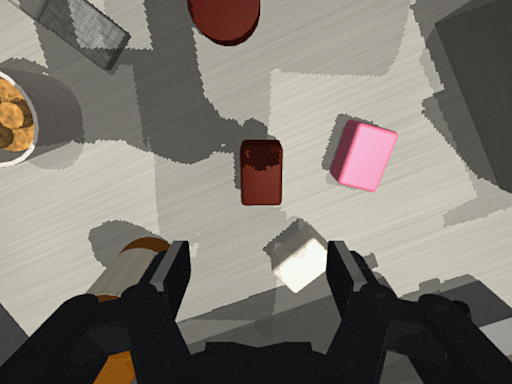

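The brick is centred at (262,173), which puts it at world (600,-273) with its 40 mm side along 67°. The pink and white blocks are clear of the fingers. I'll go down and grip.

step_arm:
  rows:
    - [-1, 2, -40, 0, 0, 0, 62]
    - [-2, 2.6, -85, 0, 0, 0, 62]
    - [-2, 2.6, -125, 0, 0, 0, 62]
    - [-2, 2.6, -150, 0, 0, 0, 62]
    - [-2, 2.6, -161, 0, 0, 0, 62]
    - [-2, 2.6, -161, 0, 0, 0, 34]
    - [-2, 2.6, -161, 0, 0, 0, 30]
    - [-2, 2.6, -161, 0, 0, 0, 30]
  force: 30

```text
clock: 18.55
eef_pos: [600.1, -273.4, 6.3]
tcp_rot: [0.624, 1.57, 1.798]
contact_force: [0.4, -0.3, -1.0]
opening: 0.467
```

```bash
python3 - <<'E'
from h import *
s=st()
delta(W(-45,0,170),down(YAW+np.pi/2))
print(W(-45,0,170))
E
```

```text
t 18.55 tcp [ 600.1 -273.4    6.3] chest [ -66.  -326.1    6.3] F [ 0.4 -0.3 -1. ] Fc 0.4 open 0.467 rot [0.624 1.57  1.798]
shift [-31.5 325.2 163.7] rotvec [-0.001 -0.     0.558]
[568.58196378  51.78625907 170.        ]
```

step_arm:
  rows:
    - [0, 0, 40, 0, 0, 0, 30]
    - [0, 0, 95, 0, 0, 0, 30]
    - [-3, 30, 140, 0, 0, 0.05, 30]
    - [-8, 85, 160, 0, 0, 0.15, 30]
    - [-14, 140, 164, 0, 0, 0.25, 30]
    - [-20, 200, 164, 0, 0, 0.35, 30]
    - [-26, 260, 164, 0, 0, 0.46, 30]
    - [-32, 315, 164, 0, 0, 0.558, 30]

```text
clock: 19.55
eef_pos: [567.9, 43.5, 171.1]
tcp_rot: [-1.109, 1.57, 0.626]
contact_force: [0.8, 0.9, -2.0]
opening: 0.467
```

```bash
python3 - <<'E'
from h import *
s=st()
delta(W(-46,0,42),down(YAW+np.pi/2))
im,d=vision.grab_frame("wrist");cv2.imwrite("pics/w7.png",im[:,:,::-1])
E
```

```text
t 19.55 tcp [567.9  43.5 171.1] chest [-47.   -8.  171.1] F [ 0.8  0.9 -2. ] Fc 0.9 open 0.467 rot [-1.109  1.57   0.626]
shift [  -0.3    8.1 -129.1] rotvec [-0.001  0.001 -0.004]
```

View pics/w7.png

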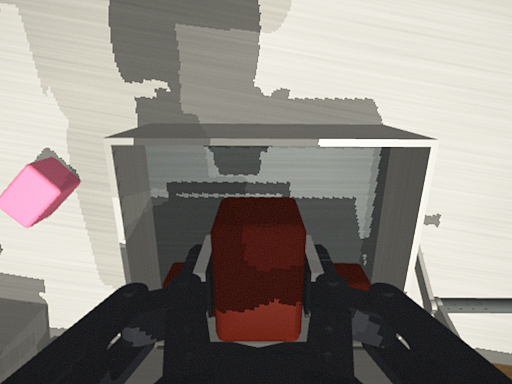

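The brick is held squarely at (258,270), over the free front half. I'll lower it.

step_arm:
  rows:
    - [0, 4, -25, 0, 0, 0, 30]
    - [0, 8, -55, 0, 0, 0, 30]
    - [0, 8, -85, 0, 0, 0, 30]
    - [0, 8, -108, 0, 0, 0, 30]
    - [0, 8, -120, 0, 0, 0, 30]
    - [0, 8, -126, 0, 0, 0, 30]
    - [0, 8, -128.5, 0, 0, 0, 30]
    - [0, 8, -128.5, 0, 0, 0, 30]

```text
clock: 20.6
eef_pos: [567.4, 57.0, 43.1]
tcp_rot: [-0.428, 1.567, 1.314]
contact_force: [0.1, -0.4, -0.7]
opening: 0.465
```

```bash
python3 - <<'E'
from h import *
s=st()
E
```

```text
t 20.6 tcp [567.4  57.   43.1] chest [-45.3   5.4  43.1] F [ 0.1 -0.4 -0.7] Fc -0.0 open 0.465 rot [-0.428  1.567  1.314]
```

step_arm:
  rows:
    - [0, 0, -1.5, 0, 0, 0, 30]
    - [0, 0, -1.8, 0, 0, 0, 44]
    - [0, 0, -1.8, 0, 0, 0, 56]
    - [0, 0, -1.8, 0, 0, 0, 60]
    - [0, 0, 10, 0, 0, 0, 60]
    - [0, 0, 45, 0, 0, 0, 60]
    - [0, 0, 90, 0, 0, 0, 60]
    - [0, 0, 130, 0, 0, 0, 60]

```text
clock: 21.6
eef_pos: [567.5, 57.1, 175.5]
tcp_rot: [-0.644, 1.566, 1.097]
contact_force: [0.1, -1.4, 1.1]
opening: 0.701
```

```bash
python3 - <<'E'
from h import *
s=st();c=cam("wrist",s)
im,d=vision.grab_frame("wrist");cv2.imwrite("pics/w8.png",im[:,:,::-1]);np.save("pics/w8.npy",d)
P=pts(c,d);hsv=cv2.cvtColor(im,cv2.COLOR_RGB2HSV)
Q=(P-C);X=Q@ex;Y=Q@ey;Z=Q[...,2]
m=((hsv[...,0]<8)|(hsv[...,0]>170))&(hsv[...,1]>130)&(X<0)&(X>-95)&(abs(Y)<100)&(Z>60)&(Z<90)
print(m.sum(),X[m].min(),X[m].max(),Y[m].min(),Y[m].max(),np.median(Z[m]))
im,d=vision.grab_frame("top");cv2.imwrite("pics/top8.png",im[:,:,::-1]);np.save("pics/top8.npy",d)
im,d=vision.grab_frame("scene");cv2.imwrite("pics/scene8.png",im[:,:,::-1]);np.save("pics/scene8.npy",d)
cv2.imwrite("pics/top8c.png",cv2.resize(cv2.imread("pics/top8.png")[110:230,180:300],None,fx=5,fy=5,interpolation=cv2.INTER_CUBIC))
cv2.imwrite("pics/scene8c.png",cv2.resize(cv2.imread("pics/scene8.png")[100:230,200:350],None,fx=5,fy=4.6,interpolation=cv2.INTER_CUBIC))
E
```

```text
t 21.6 tcp [567.5  57.1 175.5] chest [-45.2   5.4 175.5] F [ 0.1 -1.4  1.1] Fc -0.1 open 0.701 rot [-0.644  1.566  1.097]
2994 -73.74852691067662 -15.79451780798703 -14.122753991901494 25.310275047001888 75.52535154294304
```

View pics/w8.png

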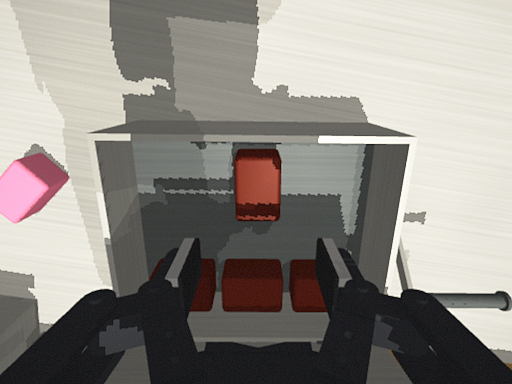

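View pics/top8c.png

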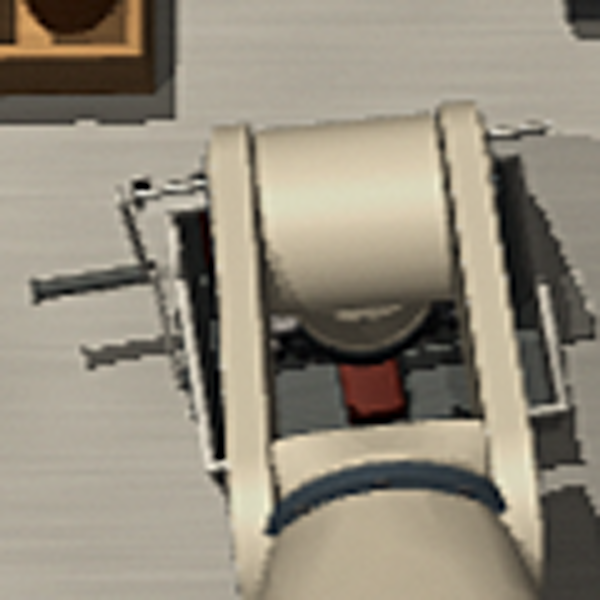

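View pics/scene8c.png

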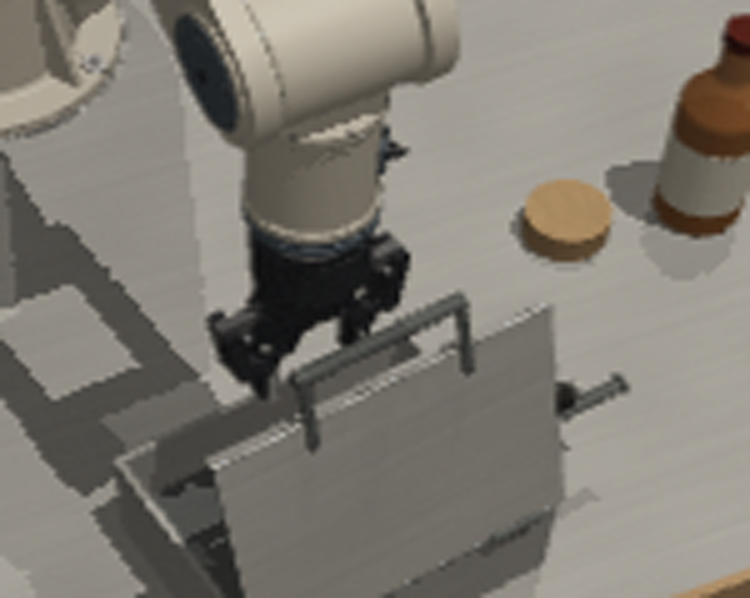

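The brick lies on the chest floor, centred at (258,185), with its top measured at 75 mm as expected. The lid is still up. Next I'll locate the knee bar.

```bash
python3 - <<'E'
from h import *
ct,cs=cam("top"),cam("scene")
T=np.array([[36,290],[150,274]])/5+[180-.4,110-.4];S=np.array([[622,385]])/[5,4.6]+[200-.4,100-.4]
for z in (105,110,115): print(z,[toC(p).round(1).tolist() for p in onz(ct,T,z)],toC(onz(cs,S,z)[0]).round(1))
s=r.sense();c=cam("wrist",s);d=np.load("pics/w8.npy");P=pts(c,d)
Q=P-C;X=Q@ex;Y=Q@ey;Z=Q[...,2]
m=(X>10)&(X<70)&(Y>150)&(Y<215)&(Z>95)&(Z<140)
print(m.sum(),np.percentile(X[m],[2,50,98]),np.percentile(Z[m],[2,50,98]),np.percentile(Y[m],[2,50,98]))
u=np.argwhere(m);print(u.min(0),u.max(0))
delta(W(39,180,200),down(YAW))
print(proj(c,[W(39,143,110),W(39,178,110),W(39,213,110)]))
E
```

```text
105 [[42.7, 212.2, 105.0], [40.4, 136.5, 105.0]] [ 40.1 214.9 105. ]
110 [[41.6, 211.6, 110.0], [39.2, 136.1, 110.0]] [ 42.4 212.2 110. ]
115 [[40.4, 210.9, 115.0], [38.1, 135.7, 115.0]] [ 44.8 209.5 115. ]
1170 [35.20623805 38.61287155 46.79311175] [107.68336184 115.05835908 118.0510342 ] [154.1202559  186.46850387 212.9288944 ]
[291 429] [311 511]
shift [ 53.7 185.8  23.9] rotvec [ 0.002  0.008 -1.58 ]
[[420.18260984 296.40617286]
 [461.72842811 296.6995594 ]
 [503.21308088 296.992514  ]]
```

step_arm:
  rows:
    - [-3, 15, 10, 0, 0, -0.1, 40]
    - [-8, 45, 20, 0, 0, -0.25, 28]
    - [-14, 80, 25, 0, 0, -0.42, 28]
    - [-20, 120, 25, 0, 0, -0.6, 28]
    - [-27, 160, 25, 0, 0, -0.78, 28]
    - [-28, 178, 25, 0, 0, -0.95, 28]
    - [-10, 183, 25, 0, 0, -1.12, 28]
    - [10, 186, 25, 0, 0, -1.3, 28]

```text
clock: 22.75
eef_pos: [578.4, 243.6, 200.0]
tcp_rot: [-1.392, 1.564, -0.956]
contact_force: [0.6, -0.4, -0.0]
opening: 0.329
```

```bash
python3 - <<'E'
from h import *
st();delta(W(40,186,165),down(YAW))
E
```

```text
t 22.75 tcp [578.4 243.6 200. ] chest [ -4.6 187.7 200. ] F [ 0.6 -0.4 -0. ] Fc 0.6 open 0.329 rot [-1.392  1.564 -0.956]
shift [ 44.2   5.4 -35. ] rotvec [ 0.006  0.003 -0.276]
```

step_arm:
  rows:
    - [10, 1, 0, 0, 0, -0.06, 28]
    - [25, 3, -5, 0, 0, -0.14, 28]
    - [38, 5, -15, 0.003, 0.002, -0.2, 28]
    - [44, 5.4, -25, 0.006, 0.003, -0.276, 28]
    - [44, 5.4, -35, 0.006, 0.003, -0.276, 28]
    - [44, 5.4, -35, 0.006, 0.003, -0.276, 28]
    - [44, 5.4, -35, 0.006, 0.003, -0.276, 28]
    - [44, 5.4, -35, 0.006, 0.003, -0.276, 28]

```text
clock: 23.75
eef_pos: [622.5, 249.1, 165.5]
tcp_rot: [-0.07, 1.57, 0.091]
contact_force: [0.2, -0.0, -0.2]
opening: 0.328
```

```bash
python3 - <<'E'
from h import *
s=st();c=cam("wrist",s)
im,d=vision.grab_frame("wrist");cv2.imwrite("pics/w9.png",im[:,:,::-1])
P=pts(c,d);Q=P-C;X=Q@ex;Y=Q@ey;Z=Q[...,2]
m=(X>10)&(X<70)&(Y>198)&(Y<211)&(Z>95)&(Z<130)
print(m.sum(),np.percentile(X[m],[2,50,98]),np.percentile(Z[m],[2,50,98]))
print(proj(c,[W(40,143,110),W(40,178,110),W(40,213,110)]))
delta(W(40,186,91.3),down(YAW))
E
```

```text
t 23.75 tcp [622.5 249.1 165.5] chest [ 39.9 186.1 165.5] F [ 0.2 -0.  -0.2] Fc 0.2 open 0.328 rot [-0.07   1.57   0.091]
291 [34.35081031 39.90049418 45.4477393 ] [110.40422888 114.94469688 117.17411162]
[[258.04186108 261.90836285]
 [258.09165964 219.75422857]
 [258.14679469 173.08278931]]
shift [  0.1  -0.1 -74.3] rotvec [-0.     0.001 -0.   ]
```

View pics/w9.png

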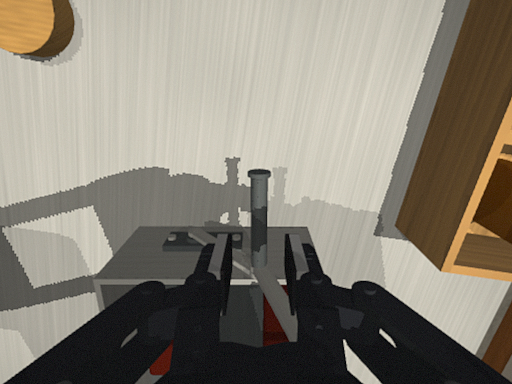

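The knee bar is at u≈259, v 172 to 265, exactly between the fingers, at x=39.9 mm and about 110 mm up. I'll go down and grip it.

step_arm:
  rows:
    - [0, 0, -25, 0, 0, 0, 28]
    - [0, 0, -50, 0, 0, 0, 28]
    - [0, 0, -66, 0, 0, 0, 28]
    - [0, 0, -74, 0, 0, 0, 28]
    - [0, 0, -74, 0, 0, 0, 16]
    - [0, 0, -74, 0, 0, 0, 6]
    - [0, 0, -74, 0, 0, 0, 6]
    - [0, 0, -74, 0, 0, 0, 6]
  force: 60

```text
clock: 24.8
eef_pos: [623.0, 249.3, 92.1]
tcp_rot: [0.091, 1.569, 0.252]
contact_force: [0.2, 0.4, 0.3]
opening: 0.116
```

```bash
cat >> h.py <<'E'
FOOT=np.array([-24.,42.])
def kbar():
    s=r.sense();M=R.from_euler('xyz',s['tcp_rot']).as_matrix();p=toC(s['eef_pos']-18.7*M[:,0]);f=s['contact_force'];fx=f@ex
    v=np.array([p[0],p[2]])-FOOT;a=np.arctan2(v[1],v[0]);t=np.array([-np.sin(a),np.cos(a)])
    print("bar",p.round(1),"a",a.round(3),"rad",np.hypot(*v).round(1),"Ftan(front+)",(fx*t[0]+f[2]*t[1]).round(1),"Frad",(fx*np.cos(a)+f[2]*np.sin(a)).round(1))
    return p,a
def kplan(angs,rad=92,foot=FOOT):
    p,_=kbar()
    a0=angs[0]
    for a in angs:
        q=foot+rad*np.array([np.cos(a),np.sin(a)])
        # lid angle for this knee
        th=np.linspace(-.2,1.6,18001);pin=np.c_[95-100*np.cos(th),100+100*np.sin(th)]
        e=np.abs(np.hypot(*(pin-q).T)-92);th_=th[np.argmin(np.where(th<(1.45),e,9))]
        w=ex*(q[0]-p[0])+np.array([0,0,q[1]-p[2]])
        print(round(a,3),"knee",q.round(1),"shift",w.round(1).tolist(),"lid",th_.round(3))
E
python3 - <<'E'
from h import *
st();kplan(np.arange(.8,2.6,.1))
E
```

```text
t 24.8 tcp [623.  249.3  92.1] chest [ 40.3 186.2  92.1] F [0.2 0.4 0.3] Fc 0.3 open 0.116 rot [0.091 1.569 0.252]
bar [ 40.3 186.2 110.8] a 0.819 rad 94.2 Ftan(front+) -0.0 Frad 0.4
0.8 knee [ 40.1 108. ] shift [-0.2, -0.0, -2.8] lid 1.287
0.9 knee [ 33.2 114.1] shift [-7.0, -1.1, 3.3] lid 1.341
1.0 knee [ 25.7 119.4] shift [-14.4, -2.3, 8.6] lid 1.359
1.1 knee [ 17.7 124. ] shift [-22.3, -3.6, 13.2] lid 1.349
1.2 knee [  9.3 127.7] shift [-30.6, -5.0, 16.9] lid 1.319
1.3 knee [  0.6 130.6] shift [-39.2, -6.4, 19.8] lid 1.274
1.4 knee [ -8.4 132.7] shift [-48.0, -7.8, 21.8] lid 1.217
1.5 knee [-17.5 133.8] shift [-57.0, -9.3, 23.0] lid 1.151
1.6 knee [-26.7 134. ] shift [-66.1, -10.7, 23.1] lid 1.078
1.7 knee [-35.9 133.2] shift [-75.2, -12.2, 22.4] lid 0.998
1.8 knee [-44.9 131.6] shift [-84.1, -13.7, 20.8] lid 0.913
1.9 knee [-53.7 129.1] shift [-92.8, -15.1, 18.2] lid 0.822
2.0 knee [-62.3 125.7] shift [-101.3, -16.4, 14.8] lid 0.726
2.1 knee [-70.4 121.4] shift [-109.3, -17.8, 10.6] lid 0.623
2.2 knee [-78.1 116.4] shift [-116.9, -19.0, 5.6] lid 0.513
2.3 knee [-85.3 110.6] shift [-124.0, -20.1, -0.2] lid 0.39
2.4 knee [-91.8 104.1] shift [-130.4, -21.2, -6.7] lid -0.2
2.5 knee [-97.7  97.1] shift [-136.2, -22.1, -13.8] lid -0.015
```

```bash
cat >> h.py <<'E'
S0=np.array([623.0,249.3,92.1]);A0=.8174
def kp(angs,dr=0,rad=92,tz=0,tx=0):
    s=r.sense()
    foot=np.array([-25,42.5])
    th=np.linspace(-.2,1.45,16501);pin=np.c_[95-100*np.cos(th),100+100*np.sin(th)]
    for a in angs:
        q=foot+rad*np.array([np.cos(a),np.sin(a)])
        e=np.abs(np.hypot(*(pin-q).T)-92)
        w=S0+ex*(rad*(np.cos(a)-np.cos(A0))+dr*np.cos(a)+tx)+np.array([0,0,rad*(np.sin(a)-np.sin(A0))+dr*np.sin(a)+tz])-s['eef_pos']
        print(round(a,3),w.round(1).tolist(),"lid",th[np.argmin(e)].round(3),"err",e.min().round(2))
def kf():
    s=r.sense();d=s['eef_pos']-S0;p=np.array([d@ex,d[2]])+92*np.array([np.cos(A0),np.sin(A0)])
    a=np.arctan2(p[1],p[0]);f=s['contact_force'];fx=f@ex
    print("a",a.round(3),"rad",np.hypot(*p).round(1),"Ftan",(-fx*np.sin(a)+f[2]*np.cos(a)).round(1),"Frad",(fx*np.cos(a)+f[2]*np.sin(a)).round(1))
E
python3 - <<'E'
from h import *
kf();kp(A0+np.arange(1,13)*.025);print();kp(np.arange(1.2,2.61,.1))
E
```

```text
a 0.818 rad 92.0 Ftan -0.0 Frad 0.4
0.842 [-1.6, -0.2, 1.5] lid 1.317 err 0.0
0.867 [-3.4, -0.5, 3.0] lid 1.329 err 0.0
0.892 [-5.1, -0.8, 4.5] lid 1.339 err 0.0
0.917 [-6.9, -1.1, 5.9] lid 1.346 err 0.0
0.942 [-8.7, -1.4, 7.3] lid 1.352 err 0.0
0.967 [-10.6, -1.7, 8.6] lid 1.355 err 0.0
0.992 [-12.4, -2.0, 9.9] lid 1.357 err 0.0
1.017 [-14.4, -2.3, 11.2] lid 1.357 err 0.0
1.042 [-16.3, -2.6, 12.3] lid 1.355 err 0.0
1.067 [-18.3, -2.9, 13.5] lid 1.352 err 0.0
1.092 [-20.3, -3.3, 14.6] lid 1.348 err 0.0
1.117 [-22.3, -3.6, 15.6] lid 1.342 err 0.0

1.2 [-29.2, -4.7, 18.6] lid 1.315 err 0.0
1.3 [-37.8, -6.1, 21.5] lid 1.27 err 0.0
1.4 [-46.7, -7.5, 23.5] lid 1.213 err 0.0
1.5 [-55.7, -9.0, 24.7] lid 1.146 err 0.0
1.6 [-64.7, -10.5, 24.8] lid 1.073 err 0.0
1.7 [-73.8, -12.0, 24.1] lid 0.993 err 0.0
1.8 [-82.7, -13.4, 22.5] lid 0.907 err 0.0
1.9 [-91.4, -14.8, 19.9] lid 0.816 err 0.0
2.0 [-99.9, -16.2, 16.5] lid 0.718 err 0.0
2.1 [-107.9, -17.5, 12.3] lid 0.615 err 0.0
2.2 [-115.5, -18.7, 7.3] lid 0.503 err 0.0
2.3 [-122.6, -19.9, 1.5] lid 0.377 err 0.0
2.4 [-129.1, -20.9, -5.0] lid -0.174 err 0.0
2.5 [-134.8, -21.9, -12.1] lid -0.013 err 1.72
2.6 [-139.9, -22.7, -19.7] lid -0.051 err 7.09
```

step_arm:
  rows:
    - [-1.6, -0.2, 1.5, 0, 0, 0, 6]
    - [-3.4, -0.5, 3, 0, 0, 0, 6]
    - [-5.1, -0.8, 4.5, 0, 0, 0, 6]
    - [-6.9, -1.1, 5.9, 0, 0, 0, 6]
    - [-8.7, -1.4, 7.3, 0, 0, 0, 6]
    - [-10.6, -1.7, 8.6, 0, 0, 0, 6]
    - [-12.4, -2, 9.9, 0, 0, 0, 6]
    - [-14.4, -2.3, 11.2, 0, 0, 0, 6]

```text
clock: 25.8
eef_pos: [609.3, 247.1, 104.0]
tcp_rot: [0.079, 1.567, 0.24]
contact_force: [2.4, 1.1, -1.0]
opening: 0.112
```

```bash
python3 - <<'E'
from h import *
st();kf();kp(1.017+np.arange(1,9)*.03)
E
```

```text
t 25.8 tcp [609.3 247.1 104. ] chest [ 26.4 186.2 104. ] F [ 2.4  1.1 -1. ] Fc 2.6 open 0.112 rot [0.079 1.567 0.24 ]
a 1.016 rad 93.0 Ftan -2.7 Frad 0.5
1.047 [-3.0, -0.5, 0.7] lid 1.355 err 0.0
1.077 [-5.3, -0.9, 2.0] lid 1.351 err 0.0
1.107 [-7.8, -1.3, 3.3] lid 1.345 err 0.0
1.137 [-10.2, -1.6, 4.5] lid 1.337 err 0.0
1.167 [-12.7, -2.1, 5.6] lid 1.327 err 0.0
1.197 [-15.2, -2.5, 6.7] lid 1.317 err 0.0
1.227 [-17.8, -2.9, 7.6] lid 1.304 err 0.0
1.257 [-20.3, -3.3, 8.5] lid 1.291 err 0.0
```

step_arm:
  rows:
    - [-2.6, -0.4, 1.1, 0, 0, 0, 6]
    - [-5.1, -0.8, 2.3, 0, 0, 0, 6]
    - [-7.6, -1.2, 3.5, 0, 0, 0, 6]
    - [-10.1, -1.6, 4.6, 0, 0, 0, 6]
    - [-12.6, -2.1, 5.7, 0, 0, 0, 6]
    - [-15.2, -2.5, 6.7, 0, 0, 0, 6]
    - [-17.8, -2.9, 7.6, 0, 0, 0, 6]
    - [-20.3, -3.3, 8.5, 0, 0, 0, 6]

```text
clock: 26.8
eef_pos: [588.8, 243.8, 112.6]
tcp_rot: [0.086, 1.567, 0.247]
contact_force: [3.6, 0.4, 3.2]
opening: 0.115
```

```bash
python3 - <<'E'
from h import *
st();kf();kp(1.257+np.arange(1,9)*.03)
E
```

```text
t 26.8 tcp [588.8 243.8 112.6] chest [  5.8 186.3 112.6] F [3.6 0.4 3.2] Fc 3.7 open 0.115 rot [0.086 1.567 0.247]
a 1.258 rad 92.1 Ftan -2.5 Frad 4.2
1.287 [-2.5, -0.4, 0.7] lid 1.276 err 0.0
1.317 [-5.2, -0.9, 1.4] lid 1.261 err 0.0
1.347 [-7.8, -1.3, 2.1] lid 1.244 err 0.0
1.377 [-10.5, -1.7, 2.6] lid 1.227 err 0.0
1.407 [-13.2, -2.2, 3.1] lid 1.208 err 0.0
1.437 [-15.8, -2.6, 3.5] lid 1.189 err 0.0
1.467 [-18.6, -3.0, 3.9] lid 1.169 err 0.0
1.497 [-21.3, -3.5, 4.1] lid 1.149 err 0.0
```

step_arm:
  rows:
    - [-2.5, -0.4, 0.8, 0, 0, 0, 6]
    - [-5.2, -0.9, 1.5, 0, 0, 0, 6]
    - [-7.8, -1.3, 2.1, 0, 0, 0, 6]
    - [-10.5, -1.7, 2.7, 0, 0, 0, 6]
    - [-13.2, -2.2, 3.2, 0, 0, 0, 6]
    - [-15.8, -2.6, 3.6, 0, 0, 0, 6]
    - [-18.6, -3, 4, 0, 0, 0, 6]
    - [-21.3, -3.5, 4.2, 0, 0, 0, 6]

```text
clock: 27.8
eef_pos: [567.2, 240.3, 117.0]
tcp_rot: [0.099, 1.567, 0.26]
contact_force: [-2.5, 0.6, -1.4]
opening: 0.117
```

```bash
python3 - <<'E'
from h import *
st();kf();kp(1.497+np.arange(1,9)*.03)
im,d=vision.grab_frame("scene");cv2.imwrite("pics/scene10.png",cv2.resize(im[100:230,200:350,::-1],None,fx=5,fy=4.6,interpolation=cv2.INTER_CUBIC))
E
```

```text
t 27.8 tcp [567.2 240.3 117. ] chest [-16.1 186.3 117. ] F [-2.5  0.6 -1.4] Fc -2.4 open 0.117 rot [0.099 1.567 0.26 ]
a 1.501 rad 92.2 Ftan 2.3 Frad -1.5
1.527 [-2.4, -0.4, -0.1] lid 1.127 err 0.0
1.557 [-5.1, -0.8, 0.0] lid 1.105 err 0.0
1.587 [-7.8, -1.3, 0.0] lid 1.083 err 0.0
1.617 [-10.5, -1.7, -0.1] lid 1.06 err 0.0
1.647 [-13.2, -2.2, -0.2] lid 1.036 err 0.0
1.677 [-16.0, -2.6, -0.5] lid 1.012 err 0.0
1.707 [-18.7, -3.0, -0.8] lid 0.987 err 0.0
1.737 [-21.4, -3.5, -1.2] lid 0.962 err 0.0
```

View pics/scene10.png

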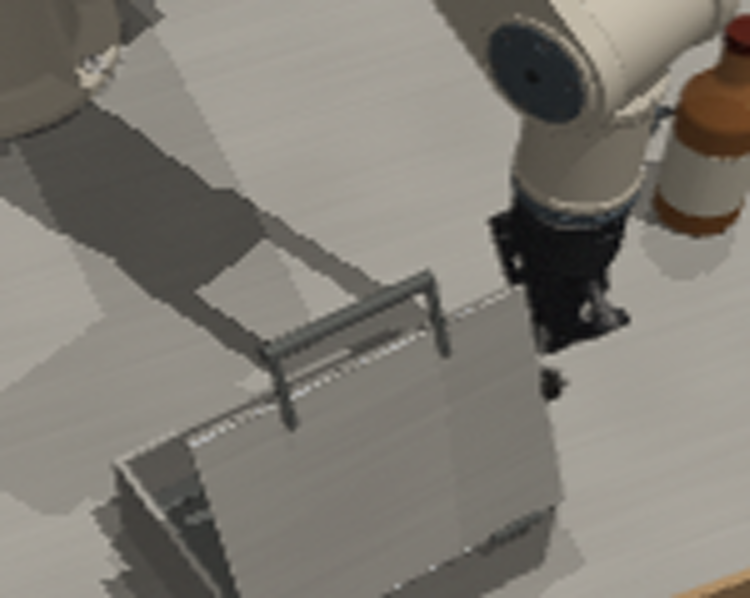

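The knee is folded past straight and the lid is coming down under control, its edge at (190,440) to (525,290). I'll go on.

step_arm:
  rows:
    - [-2.7, -0.4, 0, 0, 0, 0, 6]
    - [-5.4, -0.8, 0.1, 0, 0, 0, 6]
    - [-8.1, -1.3, 0.1, 0, 0, 0, 6]
    - [-10.8, -1.7, 0, 0, 0, 0, 6]
    - [-13.5, -2.2, -0.2, 0, 0, 0, 6]
    - [-16.2, -2.6, -0.5, 0, 0, 0, 6]
    - [-18.8, -3, -0.8, 0, 0, 0, 6]
    - [-21.4, -3.5, -1.2, 0, 0, 0, 6]

```text
clock: 28.85
eef_pos: [545.0, 236.8, 115.7]
tcp_rot: [0.236, 1.568, 0.397]
contact_force: [-6.7, 2.0, 5.2]
opening: 0.112
```

```bash
python3 - <<'E'
from h import *
st();kf();kp(1.737+np.arange(1,9)*.03)
E
```

```text
t 28.85 tcp [545.  236.8 115.7] chest [-38.6 186.4 115.7] F [-6.7  2.   5.2] Fc -6.3 open 0.112 rot [0.236 1.568 0.397]
a 1.746 rad 92.1 Ftan 5.3 Frad 6.3
1.767 [-1.9, -0.5, -0.5] lid 0.936 err 0.0
1.797 [-4.5, -0.9, -1.1] lid 0.91 err 0.0
1.827 [-7.2, -1.3, -1.7] lid 0.883 err 0.0
1.857 [-9.8, -1.8, -2.5] lid 0.855 err 0.0
1.887 [-12.4, -2.2, -3.3] lid 0.828 err 0.0
1.917 [-15.0, -2.6, -4.2] lid 0.799 err 0.0
1.947 [-17.5, -3.0, -5.2] lid 0.771 err 0.0
1.977 [-20.0, -3.4, -6.2] lid 0.741 err 0.0
```

step_arm:
  rows:
    - [-2.4, -0.4, 0.1, 0, 0, 0, 6]
    - [-5, -0.8, -0.5, 0, 0, 0, 6]
    - [-7.6, -1.2, -1.1, 0, 0, 0, 6]
    - [-10.2, -1.7, -1.8, 0, 0, 0, 6]
    - [-12.7, -2.1, -2.6, 0, 0, 0, 6]
    - [-15.3, -2.5, -3.5, 0, 0, 0, 6]
    - [-17.8, -2.9, -4.5, 0, 0, 0, 6]
    - [-20.3, -3.3, -5.5, 0, 0, 0, 6]

```text
clock: 29.85
eef_pos: [524.6, 233.4, 110.1]
tcp_rot: [0.198, 1.568, 0.358]
contact_force: [-1.3, 0.8, -8.3]
opening: 0.115
```

```bash
python3 - <<'E'
from h import *
st();kf();kp(1.977+np.arange(1,9)*.025,dr=.7)
E
```

```text
t 29.85 tcp [524.6 233.4 110.1] chest [-59.3 186.3 110.1] F [-1.3  0.8 -8.3] Fc -1.1 open 0.115 rot [0.198 1.568 0.358]
a 1.978 rad 92.6 Ftan 4.3 Frad -7.2
2.002 [-2.0, -0.4, -0.9] lid 0.716 err 0.0
2.027 [-4.1, -0.7, -1.8] lid 0.691 err 0.0
2.052 [-6.1, -1.1, -2.9] lid 0.666 err 0.0
2.077 [-8.1, -1.4, -4.0] lid 0.639 err 0.0
2.102 [-10.1, -1.7, -5.1] lid 0.613 err 0.0
2.127 [-12.1, -2.0, -6.3] lid 0.586 err 0.0
2.152 [-14.0, -2.3, -7.6] lid 0.558 err 0.0
2.177 [-15.9, -2.7, -8.9] lid 0.529 err 0.0
```

step_arm:
  rows:
    - [-1.8, -0.3, -1.2, 0, 0, 0, 6]
    - [-3.9, -0.6, -2.2, 0, 0, 0, 6]
    - [-5.9, -1, -3.3, 0, 0, 0, 6]
    - [-7.9, -1.3, -4.4, 0, 0, 0, 6]
    - [-9.9, -1.6, -5.5, 0, 0, 0, 6]
    - [-11.8, -1.9, -6.7, 0, 0, 0, 6]
    - [-13.7, -2.2, -8, 0, 0, 0, 6]
    - [-15.6, -2.6, -9.3, 0, 0, 0, 6]

```text
clock: 30.85
eef_pos: [508.2, 230.8, 100.7]
tcp_rot: [0.442, 1.569, 0.603]
contact_force: [-5.6, 2.6, -3.0]
opening: 0.116
```

```bash
python3 - <<'E'
from h import *
st();kf();kp(2.177+np.arange(1,9)*.02,dr=.2)
E
```

```text
t 30.85 tcp [508.2 230.8 100.7] chest [-76.  186.3 100.7] F [-5.6  2.6 -3. ] Fc -5.1 open 0.116 rot [0.442 1.569 0.603]
a 2.185 rad 92.6 Ftan 6.0 Frad 0.5
2.197 [-0.6, -0.2, -1.0] lid 0.506 err 0.0
2.217 [-2.1, -0.4, -2.1] lid 0.482 err 0.0
2.237 [-3.5, -0.7, -3.2] lid 0.458 err 0.0
2.257 [-4.9, -0.9, -4.4] lid 0.433 err 0.0
2.277 [-6.3, -1.1, -5.6] lid 0.408 err 0.0
2.297 [-7.7, -1.4, -6.8] lid 0.381 err 0.0
2.317 [-9.1, -1.6, -8.0] lid 0.354 err 0.0
2.337 [-10.4, -1.8, -9.3] lid 0.325 err 0.0
```

step_arm:
  rows:
    - [-1, -0.2, -0.8, 0, 0, 0, 6]
    - [-2.3, -0.4, -1.9, 0, 0, 0, 6]
    - [-3.7, -0.6, -3, 0, 0, 0, 6]
    - [-5.1, -0.9, -4.2, 0, 0, 0, 6]
    - [-6.5, -1.1, -5.4, 0, 0, 0, 6]
    - [-7.9, -1.3, -6.6, 0, 0, 0, 6]
    - [-9.3, -1.6, -7.8, 0, 0, 0, 6]
    - [-10.6, -1.8, -9.1, 0, 0, 0, 6]

```text
clock: 31.85
eef_pos: [496.6, 228.9, 91.3]
tcp_rot: [2.064, 1.57, 2.225]
contact_force: [-5.7, 2.6, -5.3]
opening: 0.116
```

```bash
python3 - <<'E'
from h import *
st();kf();kp(2.337+np.arange(1,13)*.012,dr=.5)
im,d=vision.grab_frame("scene");cv2.imwrite("pics/scene11.png",cv2.resize(im[100:230,200:350,::-1],None,fx=5,fy=4.6,interpolation=cv2.INTER_CUBIC))
P=pts(cam("scene"),d);Q=P-C;X=Q@ex;Y=Q@ey;Z=Q[...,2]
m=(X>-60)&(X<70)&(abs(Y)<100)&(Z>100)&(Z<250)
A=np.polyfit(X[m],Z[m],1);print("lid slope angle",np.arctan(-A[0]),m.sum())
E
```

```text
t 31.85 tcp [496.6 228.9  91.3] chest [-87.7 186.3  91.3] F [-5.7  2.6 -5.3] Fc -5.3 open 0.116 rot [2.064 1.57  2.225]
a 2.348 rad 92.9 Ftan 7.5 Frad -0.1
2.349 [0.2, -0.1, -0.4] lid 0.307 err 0.0
2.361 [-0.6, -0.2, -1.2] lid 0.289 err 0.0
2.373 [-1.3, -0.3, -2.0] lid 0.27 err 0.0
2.385 [-2.1, -0.4, -2.8] lid -0.189 err 0.0
2.397 [-2.8, -0.6, -3.6] lid 0.229 err 0.0
2.409 [-3.6, -0.7, -4.4] lid -0.164 err 0.0
2.421 [-4.3, -0.8, -5.2] lid 0.182 err 0.0
2.433 [-5.0, -0.9, -6.1] lid 0.155 err 0.0
2.445 [-5.7, -1.0, -6.9] lid 0.125 err 0.0
2.457 [-6.4, -1.1, -7.8] lid 0.087 err 0.0
2.469 [-7.1, -1.3, -8.7] lid -0.02 err 0.0
2.481 [-7.8, -1.4, -9.5] lid -0.006 err 0.65
lid slope angle 0.3175483431295677 2309
```

View pics/scene11.png

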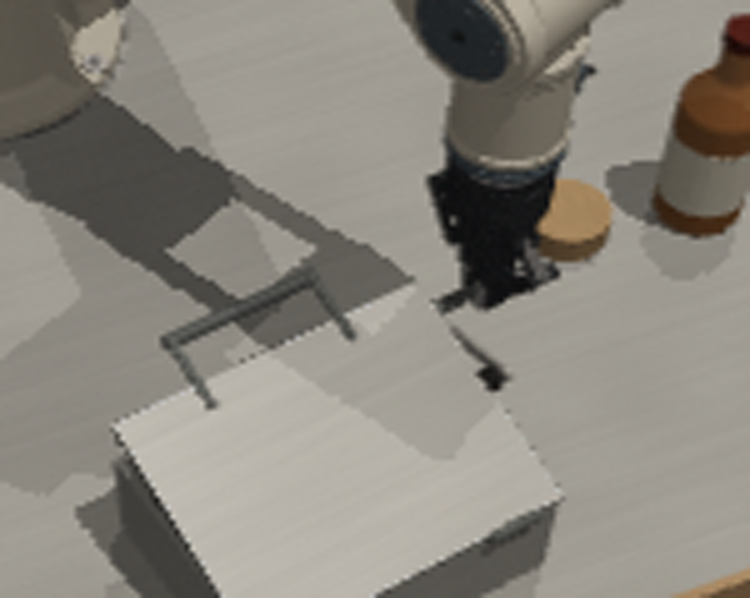

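The lid measures 0.318 rad, where the model gives 0.307. From here on, slower steps.

step_arm:
  rows:
    - [-0.5, -0.1, -0.5, 0, 0, 0, 6]
    - [-1, -0.2, -1.1, 0, 0, 0, 6]
    - [-1.5, -0.2, -1.6, 0, 0, 0, 6]
    - [-2, -0.3, -2.1, 0, 0, 0, 6]
    - [-2.5, -0.4, -2.7, 0, 0, 0, 6]
    - [-3, -0.5, -3.2, 0, 0, 0, 6]
    - [-3.4, -0.5, -3.8, 0, 0, 0, 6]
    - [-3.8, -0.6, -4.3, 0, 0, 0, 6]

```text
clock: 32.9
eef_pos: [490.9, 227.9, 85.9]
tcp_rot: [3.06, 1.567, -3.063]
contact_force: [-7.3, 3.2, -10.4]
opening: 0.113
```

```bash
cat >> h.py <<'E'
def lid():
    im,d=vision.grab_frame("scene")
    P=pts(cam("scene"),d);Q=P-C;X=Q@ex;Y=Q@ey;Z=Q[...,2]
    m=(X>-60)&(X<70)&(abs(Y)<100)&(Z>90)&(Z<250)
    A=np.polyfit(X[m],Z[m],1);print("lid angle",np.arctan(-A[0]).round(4),m.sum())
    return im
E
python3 - <<'E'
from h import *
st();kf();lid();kp(2.4+np.arange(1,9)*.01,dr=.9)
E
```

```text
t 32.9 tcp [490.9 227.9  85.9] chest [-93.4 186.3  85.9] F [ -7.3   3.2 -10.4] Fc -6.7 open 0.113 rot [ 3.06   1.567 -3.063]
a 2.432 rad 93.5 Ftan 12.2 Frad -1.7
lid angle 0.1657 2098
2.41 [1.9, 0.3, 1.2] lid -0.162 err 0.0
2.42 [1.2, 0.2, 0.5] lid -0.15 err 0.0
2.43 [0.6, 0.1, -0.2] lid -0.135 err 0.0
2.44 [0.0, 0.0, -0.9] lid 0.138 err 0.0
2.45 [-0.5, -0.1, -1.6] lid 0.11 err 0.0
2.46 [-1.1, -0.2, -2.3] lid -0.071 err 0.0
2.47 [-1.7, -0.3, -3.0] lid -0.001 err 0.02
2.48 [-2.3, -0.4, -3.8] lid -0.005 err 0.59
```

step_arm:
  rows:
    - [1.6, 0.3, 0.9, 0, 0, 0, 6]
    - [1.3, 0.2, 0.6, 0, 0, 0, 6]
    - [1.1, 0.2, 0.3, 0, 0, 0, 6]
    - [0.9, 0.1, 0.1, 0, 0, 0, 6]
    - [0.7, 0.1, -0.1, 0, 0, 0, 6]
    - [0.5, 0.1, -0.3, 0, 0, 0, 6]
    - [0.3, 0, -0.5, 0, 0, 0, 6]
    - [0.1, 0, -0.7, 0, 0, 0, 6]

```text
clock: 33.95
eef_pos: [488.2, 227.2, 83.7]
tcp_rot: [-3.118, 1.561, -2.958]
contact_force: [-8.7, 3.6, -15.9]
opening: 0.112
```

```bash
python3 - <<'E'
from h import *
st();kf();lid()
E
```

```text
t 33.95 tcp [488.2 227.2  83.7] chest [-96.2 186.1  83.7] F [ -8.7   3.6 -15.9] Fc -8.1 open 0.112 rot [-3.118  1.561 -2.958]
a 2.469 rad 94.2 Ftan 17.4 Frad -3.6
lid angle 0.0371 1963
```

step_arm:
  rows:
    - [2.4, 0.5, 1.2, 0, 0, 0, 6]
    - [2, 0.4, 0.9, 0, 0, 0, 6]
    - [1.6, 0.3, 0.6, 0, 0, 0, 6]
    - [1.2, 0.2, 0.3, 0, 0, 0, 6]
    - [0.8, 0.1, 0, 0, 0, 0, 6]
    - [0.4, 0.1, -0.3, 0, 0, 0, 6]
    - [0, 0, -0.6, 0, 0, 0, 6]
    - [-0.3, 0, -0.9, 0, 0, 0, 6]

```text
clock: 35.0
eef_pos: [488.0, 227.4, 82.9]
tcp_rot: [3.139, 1.562, -2.984]
contact_force: [-4.8, 0.9, -3.7]
opening: 0.117
```

```bash
python3 - <<'E'
from h import *
st();kf();lid()
E
```

```text
t 35.0 tcp [488.  227.4  82.9] chest [-96.4 186.3  82.9] F [-4.8  0.9 -3.7] Fc -4.5 open 0.117 rot [ 3.139  1.562 -2.984]
a 2.477 rad 93.8 Ftan 5.7 Frad 1.3
lid angle -0.0047 1927
```

step_arm:
  rows:
    - [-0.2, 0, -0.3, 0, 0, 0, 6]
    - [-0.2, 0, -0.3, 0, 0, 0, 14]
    - [-0.2, 0, -0.3, 0, 0, 0, 24]
    - [-0.2, 0, -0.3, 0, 0, 0, 28]
    - [-0.2, 0, -0.3, 0, 0, 0, 28]
    - [0, 0, 25, 0, 0, 0, 28]
    - [0, 0, 65, 0, 0, 0, 28]
    - [0, 0, 110, 0, 0, 0, 28]

```text
clock: 36.05
eef_pos: [487.7, 227.2, 193.7]
tcp_rot: [-3.107, 1.561, -2.948]
contact_force: [0.3, 1.2, -0.2]
opening: 0.329
```

```bash
python3 - <<'E'
from h import *
st();im=lid()
cv2.imwrite("pics/scene12.png",im[:,:,::-1])
d=np.load("pics/scene0.npy");P=pts(cam("scene"),d);Q=P-C;X=Q@ex;Y=Q@ey;Z=Q[...,2]
m=(X>-60)&(X<70)&(abs(Y)<100)&(Z>90)&(Z<250);print("initial",np.arctan(-np.polyfit(X[m],Z[m],1)[0]))
t,_=vision.grab_frame("top");cv2.imwrite("pics/top12.png",t[:,:,::-1])
a=cv2.imread("pics/scene0.png")[150:250,200:320];b=im[150:250,200:320,::-1]
cv2.imwrite("pics/cmp12.png",cv2.resize(np.vstack([a,b]),None,fx=3,fy=3,interpolation=cv2.INTER_CUBIC))
E
```

```text
t 36.05 tcp [487.7 227.2 193.7] chest [-96.7 186.1 193.7] F [ 0.3  1.2 -0.2] Fc 0.4 open 0.329 rot [-3.107  1.561 -2.948]
lid angle -0.0047 1922
initial -0.002450745832781579
```

View pics/cmp12.png

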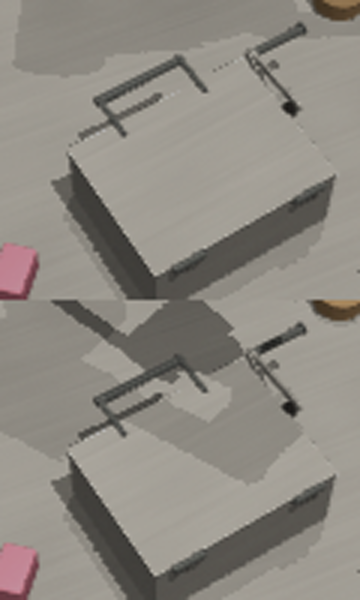

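View pics/top12.png

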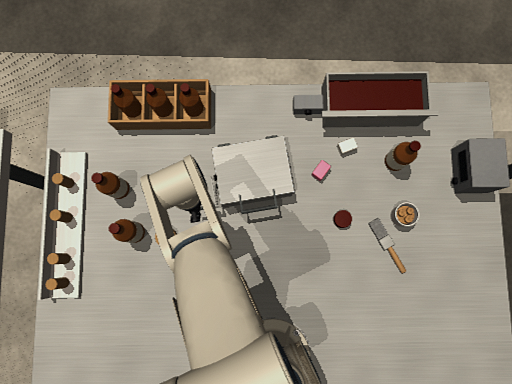

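The lid matches its first picture, with the handle at the same pixels and the bar back in its shut place. The bystanders haven't moved: pink (321,170), white (347,147), puck (342,219). The tool is clear, so I'll hand in.

```bash
python3 -c "
from rig import order
print(order.sign_off())"
```

```text
the job is handed in; nothing more can be done
None
```

The job is done and handed in at about 36 s: the brick is in the chest and the lid is shut, with the gripper clear of everything.

- **Raising the lid:** I lifted it by the handle. Resistance rose at about 1.36 rad, and I pressed to about 15 N (12 N over the moving load). I then let it down until the stay carried it at about 1.29 rad.
- **Placing the brick:** It went onto the free front floor of the chest. The wrist camera put its top at 75.5 mm (75 expected), clear of the walls and the fixed blocks.
- **Closing:** I drew the knee bar along its arc to the front and held it all the way, so the lid came down in a controlled way. The bar read at most about 17 N, near the end.

**Last checks:**
- The lid angle read −0.005 rad, against −0.002 before I started.
- The handle and knee bar are back at their first-picture pixels.
- The pink and white blocks, the puck and the other bystanders I could see are unmoved. The arm hides the roll core in the last top view, but its visible edge in the scene view is unchanged.

**What did not go smoothly:**
- During the first lift, around 0.8 rad, a radial force of up to about 29 N built up between the fingers and the handle or lid edge. I relieved it by tilting the tool.
- The last 0.13 rad or so of lid travel went partly on the arm's own give, as expected near the linkage's dead centre.
- I could not read the bush strain directly. I judged it only from the forces.

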